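# Pack, seal and clamp down a cold-store transfer canister

## Robot

A 6-joint arm with a two-finger parallel gripper is mounted at the origin on the work surface. World frame = base frame: x ahead of the robot, y to its left, z up, the work surface at z = 0. Lengths are in m, angles in degrees, forces in N, time in s.
With the tool pointing down it reaches from about 0.375 to 0.925 m from the base axis. Payload 5.7 kg.
Tool frame: the origin (TCP) lies midway between the tips of the shut fingers; the grasp point (between the pads) lies 19 mm behind it (robot.pinch_z is the z of the grasp point in the tool frame, in m); z points along the fingers, y is the direction in which the jaws open and shut (so a half turn about z gives the same grasp; the last joint's range is limited). The gripper opens to 88 mm and grips with 3 to 60 N. Pads are 20 mm wide; open, the fingers measure 115 mm over their backs; the gripper's body (75 mm by 178 mm) begins 61 mm behind the grasp point.
Start: joints at [-78.043, 20.558, 86.54, -0, 72.909, -6.595], TCP at [0.191, -0.569, 0.223] pointing down, gripper open.
Joint ranges: [-170.27, 170.27], [-57.76, 135], [12.27, 136.19], [-55.21, 235.2], [11.17, 155.16], [-170.74, 170.74]. Speed limits (degrees/s): [136.94, 136.94, 180, 180, 180, 180].

## Interface

Orientations are given as [roll, pitch, yaw] about the fixed x, y, z axes, in that order (R = Rz(yaw) Ry(pitch) Rx(roll)).
In Python, from bench import robot gives the robot as it stands.
- The arm moves only by the tool play_rows, never from a script. Its arguments are lists of equal length, an entry for each row: "xyz": the shift along the tool's x, y, z in m, a list of three; "angular": the turn, a rotation vector about the tool's x, y, z in degrees, a list of three; "hand": the closure, from 0 (fully open) to 1 (shut). In form: {"xyz": [[dx, dy, dz], ...], "angular": [[ax, ay, az], ...], "hand": [hand, ...]}. A call has 1 to 12 rows; each row shifts and turns the commanded pose from where the row before left it, along the tool's axes as they then stand; what a row does not reach is not made up. A row lasts 1/12 s, in which the tool goes at most 41.7 mm and 7.16 degrees, less where a joint would pass 70% of its speed; a pose out of reach is approached as far as the arm can. A call is refused whole if a number of a shift passes 0.0417 or a number of a turn 7.16, either way. A call with a gripper value outside its range is refused whole. The fingers move at their own pace and stop on an object; "squeeze" is the grip in N (left out, the last holds). Time passes only in rows, so rows that do not move let the fingers close. It gives the time, the measured TCP pose, the force and the opening at its end, in the units of the state.
- robot.get_obs(): the state, without advancing time (a new reading comes with each control period).
- robot.get_image(name): name is "scene" or "top"; returns the picture (384x512x3 uint8, red, green, blue); there is no depth.
- robot.camera_info(name): a dict with "fx", "fy", "cx", "cy" (pixels), "T" (4x4, takes a point from camera to world coordinates). Camera axes: x right, y down, z forward; pixel columns grow to the right and rows downward; lengths in m; the calibration is good to about 2 mm. A picture is of the moment at which its call begins. camera_info takes no time and is no camera call.
- robot.finish_job(): hands the job in, once; it reports no verdict.
The state is a dict: "time": time; "joint_pos": joint angles; "joint_vel": joint speeds; "joint_efforts": joint torques, N m; "ee_pos": TCP position; "tool_rot": TCP orientation; "ft_force": force on the tool from outside, world axes, zero at the start; "torque": the same for the moment, N m; "finger_gap": finger opening in m.
Only numpy, scipy, OpenCV 4.12 (cv2) and the standard library are available. Lean on these libraries where they do the work, as an engineer would, in place of code of your own. Each camera call takes 0.05 s, during which the arm holds its last target.

## Task

Stand every red-capped sauce bottle upright in the white canister (leave the green-capped one and the other stock alone), then shut the lid and swing the wire bail right over centre so that it clamps the lid. Only after that, swing the ratchet wrench to and fro on its collar to wind the red jaw hard up against the canister's foot, with the wrench still on the collar when it gets there. Finally lift the wrench off and lay it flat in the blue tool tray.

Things in the scene. Friction and masses are not known exactly. Their poses are not given: they have to be found in the camera images.
- bottle0_mid (a point): Amber sauce bottle with a RED screw cap, upright, 100 mm tall: round body 44 mm across from 0 to 58 mm up, cap 25 mm across from 62 to 100 mm up (grip the cap). The point is on its axis, 50 mm above its underside. 0.2 kg. There are 2 to 4 such bottles; None if this one is absent.
- bottle1_mid (a point): Amber sauce bottle with a RED screw cap, upright, 100 mm tall: round body 44 mm across from 0 to 58 mm up, cap 25 mm across from 62 to 100 mm up (grip the cap). The point is on its axis, 50 mm above its underside. 0.2 kg. There are 2 to 4 such bottles; None if this one is absent.
- bottle2_mid (a point): Amber sauce bottle with a RED screw cap, upright, 100 mm tall: round body 44 mm across from 0 to 58 mm up, cap 25 mm across from 62 to 100 mm up (grip the cap). The point is on its axis, 50 mm above its underside. 0.2 kg. There are 2 to 4 such bottles; None if this one is absent.
- bottle3_mid (a point): Amber sauce bottle with a RED screw cap, upright, 100 mm tall: round body 44 mm across from 0 to 58 mm up, cap 25 mm across from 62 to 100 mm up (grip the cap). The point is on its axis, 50 mm above its underside. 0.2 kg. There are 2 to 4 such bottles; None if this one is absent.
- green_mid (a point): Bottle of the same size and shape but with a GREEN cap, mixed in among the red-capped ones; it is not for this canister. Point on its axis 50 mm above its underside.
- canister_floor (a point): Centre of the inner floor of the square white canister, fixed on the station's steel plate (plate top 10 mm above the table); 15 mm above the table. It has the station's axes: x away from the robot, y left, z up at yaw 0. Inside 140 x 140 mm, walls 5 mm, rim 105 mm above this floor. Four bottles stand in it two by two, each about 34 mm from the middle in x and y.
- lid (a joint): Angle of the canister's lid, rad: 0 shut, opens up and away to 1.85 (past upright, leaning away from the robot). It starts open, at 1.7 to 1.85. Light friction holds it while it is near upright; once tipped forward below about 1.3 it falls shut by itself, damped.
- lid_hinge (a point): Middle of the lid's hinge line (along station y) on the far rim: 75 mm in station +x from the canister's centre, 120 mm above the table; turns with the lid. Lid 156 x 156 x 10 mm, free edge 154 mm from the hinge (pull the open lid over from behind it); two dark lugs 27 mm high, 50 mm either side of its middle line, carry the closed bail.
- bail (a joint): Angle of the wire bail, rad: 0 = open, leaning forward to the robot in front of the canister; 1.2 = bar straight above its pivots; 1.55 = end stop, fully over centre on the lid's lugs. A spring pulls it back to open below 1.2 (about 0.4 N m at 0, less towards 1.2) and on to closed above 1.2. It starts at 0.
- bail_pivot (a point): Middle of the bail's pivot line (along station y): 38 mm in station -x from the canister's centre, 80 mm above the table.
- bail_grip (a point): Middle of the bail's cross bar, in the red sleeve (14 mm across, 70 mm long, along station y), 88 mm from the pivot line. When open it is 82 mm in front of (station -x) and 32 mm above the pivot line; it moves in an arc about that line, up and over.
- collar_centre (a point): Axis of the brass toothed collar (10 round teeth, 54 mm over them, 11 mm high), at the plate's top (10 mm above the table); station axes. It lies 30 mm in station +x and 255 mm in station -y from the canister's centre. A fixed pilot pin, 22 mm across with a tapered top, stands 37 mm above the plate in its middle.
- collar (a joint): Angle the collar has been wound, rad, growing clockwise seen from above; starts between 0 and 0.8, hard end stop at 5.0. Stiff: 0.4 N m, stays where it is left. The red jaw moves 4.2 mm per rad.
- wrench_bore (a point): Centre of the ratchet wrench's bore, 13.5 mm above its underside. Head 76 mm across, bore 26 mm, whole wrench 188 mm long, 27 mm high, 0.4 kg. Starts seated on the collar, flat on the plate, handle roughly towards the robot. Its pawl drives the collar when swung clockwise from above (handle from right to left, towards the canister); lifts straight off (40 mm up clears the pin).
- wrench_grip (a point): Grip point of the wrench: middle of the handle (22 mm wide, 23 mm high, blue sleeve) 85 mm from the bore's axis along the wrench's own -x, 15.5 mm above the wrench's underside. Near its centre of mass.
- wrench_mid (a point): Middle of the wrench's length, 56.5 mm from the bore's axis towards the handle end (wrench -x), 15.5 mm above its underside.
- wrench: The ratchet wrench: origin under its bore, own -x along the handle. Swung back it clicks freely over teeth 36 degrees apart; up to 45 degrees of a working swing can be lost before it bites. Two yellow posts limit the swing: from station -x, positive towards station -y, the handle can point from about -36 to +77 degrees, so several swings are needed.
- tray_floor (a point): Centre of the floor of the shallow blue tool tray (5 mm above the table), long along its own x; outside 250 x 140 mm, walls 4 mm thick and 14 mm high.
- tub: White tub with a yellow cap, 80 mm across, 90 mm high; bystander.
- carton: Cardboard carton 80 x 120 x 100 mm; bystander.
- cheese: Orange block 110 x 70 x 40 mm; bystander.
- jaw_face (a point): Middle of the face of the red clamp jaw, which slides in station +y towards the canister's blue foot as the collar is wound; about 21 mm away at collar 0, in contact at 5.0.

How it is judged:
By the outcome, as a careful person would: the job done as asked, in the order asked, and still so for the second after the job is handed in, with the robot touching nothing.
Of bottle0, bottle1, bottle2, bottle3 only 2 to 4 are there at a start; the rules pass over those that are not, and their reading is None.
At some moment in a run one of bottle0, bottle1, bottle2, bottle3 may be knocked a few centimetres aside while the robot is not near it.
It also fails if it takes over 210 s, if anything falls off the work surface, if the arm or the gripper's body presses on something with over 40 N, if the wrist force passes 120 N, or if a joint passes its speed limit or range.

## Working session

There is one attempt and no reset: what is moved stays moved. The work goes in short steps, Python scripts to look and compute and a tool call to move; the robot and the scene stay as the last step left them, time stands still between calls to the robot, and variables do not carry over. Pictures are saved under pics/ and viewed, and the job is handed in when it is done.

Besides the shell and the picture viewer there is one more tool, called after ">>>" by a JSON object that holds its "api" and its "payload", one argument or row to a line. play_rows: Moves the arm, as the interface text tells. Its arguments: {"type":"object","properties":{"xyz":{"type":"array"},"angular":{"type":"array"},"hand":{"type":"array"},"squeeze":{"type":"number"}},"required":["xyz","angular","hand"]}

```bash
ls; mkdir -p pics; python3 - <<'E'
from bench import robot
import cv2
print(robot.get_obs())
for n in ("scene","top"):
    im=robot.get_image(n); cv2.imwrite(f"pics/{n}0.png",im[:,:,::-1]); 
    print(n,robot.camera_info(n))
print(robot.pinch_z)
E
```

```text
pics
{'time': 0.0, 'joint_pos': array([-7.80424535e+01,  2.05972146e+01,  8.65984215e+01,  9.36787574e-04,
        7.29095997e+01, -6.59627110e+00]), 'joint_vel': array([-0.08431854, -0.12487618,  0.06426716, -0.03896634,  0.14251867,
       -0.06502667]), 'joint_efforts': array([-1.51950884e-03, -5.15377986e+01, -2.70726192e+01,  6.72633480e-02,
        3.53183050e-02, -1.49588636e-04]), 'ee_pos': array([ 0.19075544, -0.56813613,  0.22182086]), 'tool_rot': array([-1.79895564e+02, -1.29776910e-02,  1.85535296e+01]), 'ft_force': array([0.11529893, 0.1384667 , 0.52962695]), 'torque': array([ 0.03351112, -0.05160062,  0.01847684]), 'finger_gap': 0.08791475703889047}
scene {'fx': 457.8133784440045, 'fy': 457.8133784440045, 'cx': 254.48288602805977, 'cy': 188.87443787618795, 'T': array([[ 0.01110601,  0.84227926, -0.53892699,  1.21460686],
       [ 0.99993414, -0.01091523,  0.00354706, -0.03219802],
       [-0.0028949 , -0.53893089, -0.84234501,  1.15328737],
       [ 0.        ,  0.        ,  0.        ,  1.        ]])}
top {'fx': 395.6653216906751, 'fy': 395.6653216906751, 'cx': 256.4789114290171, 'cy': 198.7258593206465, 'T': array([[-1.15226749e-02, -9.98871730e-01,  4.60705517e-02,
         4.69041571e-01],
       [-9.99932565e-01,  1.15770990e-02,  9.14663482e-04,
        -8.26529132e-03],
       [-1.44699483e-03, -4.60569055e-02, -9.98937770e-01,
         1.32530290e+00],
       [ 0.00000000e+00,  0.00000000e+00,  0.00000000e+00,
         1.00000000e+00]])}
-0.0187
```

View pics/scene0.png

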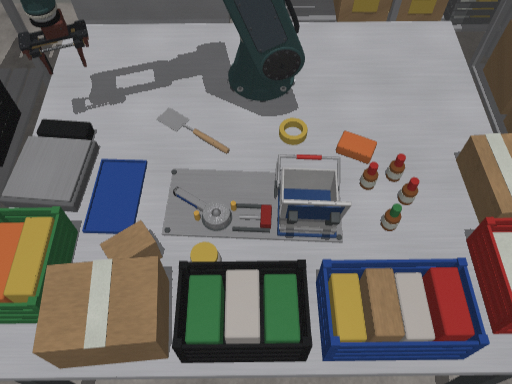

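View pics/top0.png

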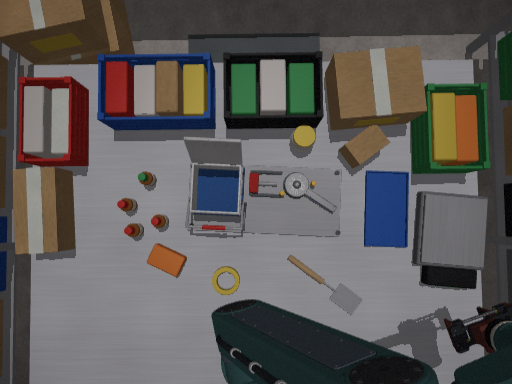

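The pictures show three red caps (top about 125,204; 132,230; 158,222), the green cap (145,178), the canister (217,190), the wrench (297,184) with its handle toward lower right, and the tray (386,209).

```bash
cat > h.py <<'E'
import numpy as np, cv2
from bench import robot
from scipy.spatial.transform import Rotation as R
def ray(n,u,v):
    c=robot.camera_info(n);T=c['T'];d=T[:3,:3]@np.array([(u-c['cx'])/c['fx'],(v-c['cy'])/c['fy'],1]);return T[:3,3],d
def onz(n,u,v,z):
    o,d=ray(n,u,v);return o+d*(z-o[2])/d[2]
def tri(u1,v1,u2,v2):
    o1,d1=ray('scene',u1,v1);o2,d2=ray('top',u2,v2)
    A=np.stack([d1,-d2],1);s=np.linalg.lstsq(A,o2-o1,rcond=None)[0]
    a=o1+d1*s[0];b=o2+d2*s[1];return (a+b)/2,np.linalg.norm(a-b)
def proj(n,p):
    c=robot.camera_info(n);T=c['T'];q=T[:3,:3].T@(np.array(p)-T[:3,3]);return (round(float(c['fx']*q[0]/q[2]+c['cx']),1),round(float(c['fy']*q[1]/q[2]+c['cy']),1))
def blobs(im,lo,hi,minA=15,roi=None):
    h=cv2.cvtColor(im,cv2.COLOR_RGB2HSV)
    if lo[0]>hi[0]: m=cv2.inRange(h,lo,(180,)+tuple(hi[1:]))|cv2.inRange(h,(0,)+tuple(lo[1:]),hi)
    else: m=cv2.inRange(h,lo,hi)
    if roi:
        k=np.zeros_like(m);u0,v0,u1,v1=roi;k[v0:v1,u0:u1]=255;m&=k
    n,l,s,c=cv2.connectedComponentsWithStats(m)
    return [(np.round(c[i],1).tolist(),s[i].tolist()) for i in range(1,n) if s[i][4]>=minA]
def save(im,name,roi=None,k=1):
    if roi: u0,v0,u1,v1=roi; im=im[v0:v1,u0:u1]
    im=cv2.resize(im,None,fx=k,fy=k,interpolation=cv2.INTER_CUBIC);cv2.imwrite(f'pics/{name}.png',im[:,:,::-1])
def st():
    o=robot.get_obs();print('t',round(o['time'],2),'p',np.round(o['ee_pos'],4),'rpy',np.round(o['tool_rot'],1),'F',np.round(o['ft_force'],1),'gap',round(o['finger_gap'],4),'j',np.round(o['joint_pos'],1))
E
python3 - <<'E'
from h import *
t=cv2.imread('pics/top0.png')[:,:,::-1];s=cv2.imread('pics/scene0.png')[:,:,::-1]
print('top red');[print(b) for b in blobs(t,(170,130,90),(6,255,255),15,(90,130,330,280))]
print('top green');[print(b) for b in blobs(t,(50,80,60),(85,255,255),10,(120,160,180,200))]
print('scene red');[print(b) for b in blobs(s,(170,130,90),(6,255,255),15,(220,140,440,260))]
print('scene green');[print(b) for b in blobs(s,(50,80,60),(85,255,255),10,(360,180,420,240))]
print('tray top');[print(b) for b in blobs(t,(100,120,60),(130,255,255),100,(180,150,420,260))]
print('tray sc');[print(b) for b in blobs(s,(100,120,60),(130,255,255),100,(70,140,350,260))]
save(t,'t0a',(180,130,350,250),4.5);save(s,'s0a',(160,140,430,250),2.9)
save(t,'t0b',(110,160,180,280),5)
E
```

```text
top red
([253.4, 182.1], [249, 173, 10, 19, 165])
([120.8, 203.6], [117, 200, 8, 8, 48])
([154.5, 220.7], [151, 217, 8, 9, 52])
([213.3, 227.2], [202, 225, 23, 5, 88])
([127.8, 230.2], [124, 226, 8, 9, 51])
top green
([141.4, 176.5], [138, 173, 8, 8, 48])
scene red
([308.8, 156.7], [297, 155, 25, 5, 98])
([399.7, 160.2], [394, 154, 12, 13, 102])
([372.5, 168.3], [367, 162, 11, 13, 99])
([412.9, 184.0], [407, 178, 12, 13, 104])
([265.6, 214.5], [261, 205, 11, 20, 200])
scene green
([395.4, 210.0], [390, 204, 12, 13, 112])
tray top
([386.1, 208.7], [364, 171, 45, 76, 3230])
([217.2, 193.3], [197, 175, 42, 37, 1371])
tray sc
([114.9, 196.0], [82, 159, 65, 75, 3461])
([306.3, 194.2], [284, 189, 46, 11, 435])
([300.7, 230.5], [278, 198, 58, 39, 167])
```

```bash
true
```

```text
(no output)
```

View pics/t0a.png

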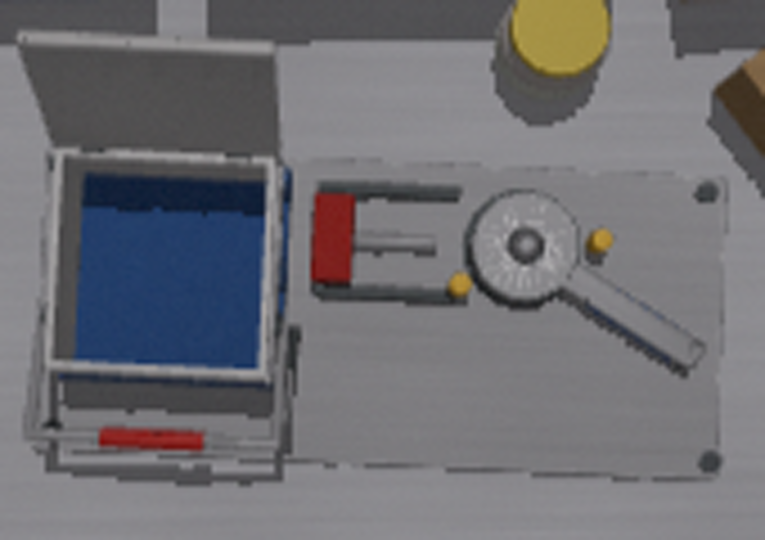

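View pics/s0a.png

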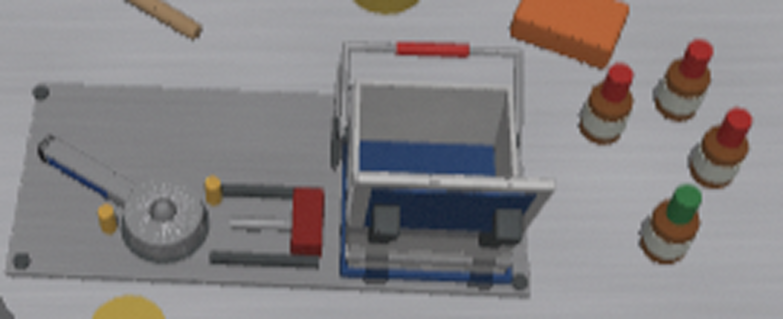

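View pics/t0b.png

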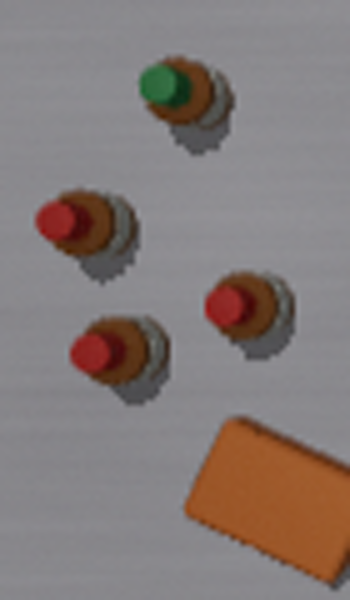

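```bash
python3 - <<'E'
from h import *
f=np.set_printoptions(precision=4,suppress=True)
S=dict(a=(412.9,184.0),b=(372.5,168.3),c=(399.7,160.2),g=(395.4,210.0))
Tp=dict(a=(120.8,203.6),b=(154.5,220.7),c=(127.8,230.2),g=(141.4,176.5))
for k in S: print(k,tri(*S[k],*Tp[k]), onz('top',*Tp[k],0.095), onz('scene',*S[k],0.082))
print('bail',tri(308.8,156.7,213.3,227.2))
print('tray',onz('top',386.1,208.7,.01),onz('scene',114.9,196,.01))
def a(u,v): return 180+u/4.5-.4,130+v/4.5-.4
def b(u,v): return 160+u/2.9-.3,140+v/2.9-.3
# bolts of plate in top view, z~.012
for p in [(706,191),(709,461)]: print('bolt',onz('top',*a(*p),.012))
for p in [(41,92),(22,262),(520,282)]: print('bolt s',onz('scene',*b(*p),.012))
print('pin',onz('top',*a(525,243),.045),onz('scene',*b(161,209),.045))
for p in [(55,152),(280,158),(268,378),(50,368)]: print('rim',onz('top',*a(*p),.12))
print('handle end',onz('top',*a(695,352),.02+.01))
print('handle end s',onz('scene',*b(47,148),.025))
for p in [(600,238),(459,283)]: print('post',onz('top',*a(*p),.03))
for nme,p in dict(near_tray=0).items(): pass
t=cv2.imread('pics/top0.png')[:,:,::-1]
h=cv2.cvtColor(t,cv2.COLOR_RGB2HSV);m=cv2.inRange(h,(100,120,60),(130,255,255));m[:,:350]=0;m[:150]=0;m[260:]=0
m[:,415:]=0
pts=cv2.findNonZero(m);r=cv2.minAreaRect(pts);print(r)
for q in cv2.boxPoints(r): print(onz('top',*q,.014))
E
```

```text
a (array([0.5159, 0.419 , 0.0779]), np.float64(0.0041982563339272375)) [0.5155 0.4153 0.095 ] [0.5188 0.415  0.082 ]
b (array([0.4609, 0.3132, 0.0781]), np.float64(0.003078282996376071)) [0.4611 0.3104 0.095 ] [0.4638 0.3103 0.082 ]
c (array([0.4319, 0.3974, 0.0764]), np.float64(0.003716929434522307)) [0.4327 0.3932 0.095 ] [0.4362 0.3931 0.082 ]
g (array([0.6007, 0.3538, 0.0805]), np.float64(0.003488753843950882)) [0.5994 0.3513 0.095 ] [0.6017 0.3514 0.082 ]
bail (array([0.4392, 0.127 , 0.1076]), np.float64(0.0010822706442675666))
tray [ 0.4915 -0.4373  0.01  ] [ 0.5027 -0.4378  0.01  ]
bolt [ 0.6155 -0.2747  0.012 ]
bolt [ 0.4162 -0.2727  0.012 ]
bolt s [ 0.4184 -0.2715  0.012 ]
bolt s [ 0.6181 -0.2731  0.012 ]
bolt s [0.6456 0.2051 0.012 ]
pin [ 0.5757 -0.1367  0.045 ] [ 0.5798 -0.1377  0.045 ]
rim [0.6353 0.1896 0.12  ]
rim [0.6294 0.0365 0.12  ]
rim [0.4799 0.0461 0.12  ]
rim [0.4884 0.1936 0.12  ]
handle end [ 0.496  -0.2606  0.03  ]
handle end s [ 0.4962 -0.2569  0.025 ]
post [ 0.58  -0.193  0.03 ]
post [ 0.5483 -0.0897  0.03  ]
((386.0369567871094, 208.53842163085938), (43.331905364990234, 74.98664855957031), 1.0809242725372314)
[ 0.3706 -0.3588  0.014 ]
[ 0.6189 -0.3695  0.014 ]
[ 0.6144 -0.5135  0.014 ]
[ 0.3663 -0.5015  0.014 ]
```

```bash
cat >> h.py <<'E'
def go(*wps,yaw=None):
    """print per-leg tool-frame shifts from measured pose, yaw after turn-first"""
    o=robot.get_obs();p=np.array(o['ee_pos']);y0=o['tool_rot'][2]
    y=y0 if yaw is None else yaw
    print('turn az total',round(y0-y,2))
    c,s=np.cos(np.radians(y)),np.sin(np.radians(y))
    for w in wps:
        w=np.array(w);d=w-p;t=np.array([c*d[0]+s*d[1],s*d[0]-c*d[1],-d[2]])
        n=int(np.ceil(np.abs(t).max()/.0405));n=max(n,int(np.ceil(np.linalg.norm(t)/.0415)))
        n=max(n,1)
        print('->',w,'tool d',np.round(t,4),'rows',n,'each',np.round(t/n,4));p=w
E
python3 - <<'E'
from h import *
st();go((.45,-.1,.22),(.4625,.3105,.15),(.4625,.3105,.068),yaw=-3.3)
E
```

```text
t 0.1 p [ 0.1907 -0.5682  0.2219] rpy [-179.9   -0.    18.5] F [-0.4  0.4 -0.5] gap 0.0877 j [-78.   20.6  86.6  -0.   72.9  -6.6]
turn az total 21.85
-> [ 0.45 -0.1   0.22] tool d [ 0.2319 -0.4823  0.0019] rows 13 each [ 0.0178 -0.0371  0.0001]
-> [0.4625 0.3105 0.15  ] tool d [-0.0112 -0.4105  0.07  ] rows 11 each [-0.001  -0.0373  0.0064]
-> [0.4625 0.3105 0.068 ] tool d [ 0.    -0.     0.082] rows 3 each [ 0.     -0.      0.0273]
```

>>> {"api": "play_rows", "payload": {
  "xyz": [
    [0,0,0],
    [0,0,0],
    [0,0,0],
    [0,0,0],
    [0.018,-0.037,0],
    [0.018,-0.037,0],
    [0.018,-0.037,0],
    [0.018,-0.037,0],
    [0.018,-0.037,0],
    [0.018,-0.037,0],
    [0.018,-0.037,0],
    [0.018,-0.037,0]
  ],
  "angular": [
    [0,0,5.46],
    [0,0,5.46],
    [0,0,5.46],
    [0,0,5.46],
    [0,0,0],
    [0,0,0],
    [0,0,0],
    [0,0,0],
    [0,0,0],
    [0,0,0],
    [0,0,0],
    [0,0,0]
  ],
  "hand": [0.32,0.32,0.32,0.32,0.32,0.32,0.32,0.32,0.32,0.32,0.32,0.32],
  "squeeze": 25
}}

```text
time: 1.1
ee_pos: [0.3519, -0.2795, 0.2225]
tool_rot: [-180.0, 0.0, -3.3]
ft_force: [0.6, 0.2, 0.7]
finger_gap: 0.0593
```

```bash
python3 - <<'E'
from h import *
st();go((.45,-.1,.22),(.4625,.3105,.15),(.4625,.3105,.068),yaw=-3.3)
E
```

```text
t 1.1 p [ 0.3519 -0.2795  0.2225] rpy [-180.     0.    -3.3] F [0.6 0.2 0.7] gap 0.0593 j [-47.3   8.  104.2   0.   67.8  46. ]
turn az total -0.02
-> [ 0.45 -0.1   0.22] tool d [ 0.0876 -0.1849  0.0025] rows 5 each [ 0.0175 -0.037   0.0005]
-> [0.4625 0.3105 0.15  ] tool d [-0.0112 -0.4105  0.07  ] rows 11 each [-0.001  -0.0373  0.0064]
-> [0.4625 0.3105 0.068 ] tool d [ 0.    -0.     0.082] rows 3 each [ 0.     -0.      0.0273]
```

>>> {"api": "play_rows", "payload": {
  "xyz": [
    [0.0175,-0.037,0],
    [0.0175,-0.037,0],
    [0.0175,-0.037,0],
    [0.0175,-0.037,0],
    [0.0175,-0.037,0],
    [-0.001,-0.037,0],
    [-0.001,-0.037,0],
    [-0.001,-0.037,0],
    [-0.001,-0.037,0],
    [-0.001,-0.037,0],
    [-0.001,-0.037,0],
    [-0.001,-0.037,0]
  ],
  "angular": [
    [0,0,0],
    [0,0,0],
    [0,0,0],
    [0,0,0],
    [0,0,0],
    [0,0,0],
    [0,0,0],
    [0,0,0],
    [0,0,0],
    [0,0,0],
    [0,0,0],
    [0,0,0]
  ],
  "hand": [0.32,0.32,0.32,0.32,0.32,0.32,0.32,0.32,0.32,0.32,0.32,0.32]
}}

```text
time: 2.1
ee_pos: [0.4568, 0.1589, 0.2225]
tool_rot: [180.0, 0.0, -3.3]
ft_force: [0.7, -0.4, -0.2]
finger_gap: 0.0597
```

```bash
python3 - <<'E'
from h import *
t=robot.get_image('top');s=robot.get_image('scene')
for b in blobs(t,(170,130,90),(6,255,255),15,(90,130,200,280)): print(b,onz('top',*b[0],.093))
for b in blobs(s,(170,130,90),(6,255,255),15,(340,140,440,260)): print(b,onz('scene',*b[0],.082))
st();go((.4625,.3105,.15),(.4625,.3105,.068),yaw=-3.3)
E
```

```text
([120.9, 203.7], [117, 200, 8, 8, 49]) [0.51525075 0.41568944 0.093     ]
([399.6, 160.2], [394, 154, 12, 13, 104]) [0.43624477 0.39285706 0.082     ]
([372.4, 168.3], [367, 162, 11, 13, 101]) [0.46377744 0.31002248 0.082     ]
([412.7, 184.1], [407, 178, 12, 13, 108]) [0.5190994  0.41440069 0.082     ]
t 2.2 p [0.4571 0.1617 0.2226] rpy [-179.9    0.    -3. ] F [ 0.  -0.9 -0.5] gap 0.0596 j [1.120e+01 1.100e+01 1.004e+02 1.000e-01 6.860e+01 1.042e+02]
turn az total 0.3
-> [0.4625 0.3105 0.15  ] tool d [-0.0032 -0.1489  0.0726] rows 4 each [-0.0008 -0.0372  0.0181]
-> [0.4625 0.3105 0.068 ] tool d [ 0.    -0.     0.082] rows 3 each [ 0.     -0.      0.0273]
```

>>> {"api": "play_rows", "payload": {
  "xyz": [
    [-0.001,-0.037,0.018],
    [-0.001,-0.037,0.018],
    [-0.001,-0.037,0.018],
    [-0.001,-0.037,0.018],
    [0,0,0],
    [0,0,0.027],
    [0,0,0.027],
    [0,0,0.028],
    [0,0,0],
    [0,0,0],
    [0,0,0],
    [0,0,0]
  ],
  "angular": [
    [0,0,0],
    [0,0,0],
    [0,0,0],
    [0,0,0],
    [0,0,0],
    [0,0,0],
    [0,0,0],
    [0,0,0],
    [0,0,0],
    [0,0,0],
    [0,0,0],
    [0,0,0]
  ],
  "hand": [0.32,0.32,0.32,0.32,0.32,0.32,0.32,0.32,0.32,0.8,0.8,0.8]
}}

```text
time: 3.2
ee_pos: [0.4634, 0.3052, 0.0705]
tool_rot: [-179.9, -0.1, -3.3]
ft_force: [0.1, 0.6, -0.3]
finger_gap: 0.0433
```

```bash
python3 - <<'E'
from h import *
st()
C=np.array([.560,.119]);c,s=np.cos(np.radians(-3.3)),np.sin(np.radians(-3.3))
def S(x,y): return C+np.array([c*x-s*y,s*x+c*y])
for p in [(-32,32),(-32,-32),(28,0)]: print(p,S(p[0]/1e3,p[1]/1e3))
q=S(-.032,.032)
go((.4625,.3105,.23),(*q,.23),(*q,.085),yaw=-3.3)
E
```

```text
t 3.2 p [0.4634 0.3052 0.0705] rpy [-1.799e+02 -1.000e-01 -3.300e+00] F [ 0.1  0.6 -0.3] gap 0.0433 j [ 26.2  27.3 101.2  -0.   51.3 119.6]
(-32, 32) [0.52989511 0.15278899]
(-32, -32) [0.52621101 0.08889511]
(28, 0) [0.58795357 0.11738821]
turn az total -0.02
-> [0.4625 0.3105 0.23  ] tool d [-0.0012 -0.0052 -0.1595] rows 4 each [-0.0003 -0.0013 -0.0399]
-> [0.52989511 0.15278899 0.23      ] tool d [ 0.0764  0.1536 -0.    ] rows 5 each [ 0.0153  0.0307 -0.    ]
-> [0.52989511 0.15278899 0.085     ] tool d [ 0.    -0.     0.145] rows 4 each [ 0.     -0.      0.0363]
```

>>> {"api": "play_rows", "payload": {
  "xyz": [
    [-0.001,-0.005,0.002],
    [0,0,0],
    [0,0,0],
    [0,0,0],
    [0,0,0]
  ],
  "angular": [
    [0,0,0],
    [0,0,0],
    [0,0,0],
    [0,0,0],
    [0,0,0]
  ],
  "hand": [0.8,0.8,0.8,0.8,0.8]
}}

```text
time: 3.62
ee_pos: [0.4618, 0.3107, 0.0675]
tool_rot: [-179.9, -0.1, -3.3]
ft_force: [0.3, -0.4, 6.3]
finger_gap: 0.0246
```

>>> {"api": "play_rows", "payload": {
  "xyz": [
    [0,0,-0.02],
    [0,0,-0.041],
    [0,0,-0.041],
    [0,0,-0.041],
    [0,0,-0.02],
    [0.015,0.031,0],
    [0.015,0.031,0],
    [0.015,0.031,0],
    [0.015,0.031,0],
    [0.015,0.031,0],
    [0,0,0],
    [0,0,0]
  ],
  "angular": [
    [0,0,0],
    [0,0,0],
    [0,0,0],
    [0,0,0],
    [0,0,0],
    [0,0,0],
    [0,0,0],
    [0,0,0],
    [0,0,0],
    [0,0,0],
    [0,0,0],
    [0,0,0]
  ],
  "hand": [0.8,0.8,0.8,0.8,0.8,0.8,0.8,0.8,0.8,0.8,0.8,0.8]
}}

```text
time: 4.62
ee_pos: [0.5272, 0.1494, 0.2291]
tool_rot: [180.0, 0.1, -3.5]
ft_force: [-0.7, -0.1, -2.4]
finger_gap: 0.0247
```

```bash
python3 - <<'E'
from h import *
st();s=robot.get_image('scene');save(s,'s1',(160,80,430,260),2.9)
t=robot.get_image('top');save(t,'t1',(100,130,280,270),4)
go((.5299,.1528,.23),(.5299,.1528,.085),yaw=-3.3)
E
```

```text
t 4.62 p [0.5272 0.1494 0.2291] rpy [ 1.8e+02  1.0e-01 -3.5e+00] F [-0.7 -0.1 -2.4] gap 0.0247 j [  8.6  16.   92.4   0.   71.7 102.1]
turn az total -0.01
-> [0.5299 0.1528 0.23  ] tool d [ 0.0034 -0.0016 -0.0008] rows 1 each [ 0.0034 -0.0016 -0.0008]
-> [0.5299 0.1528 0.085 ] tool d [ 0.    -0.     0.145] rows 4 each [ 0.     -0.      0.0363]
```

View pics/s1.png

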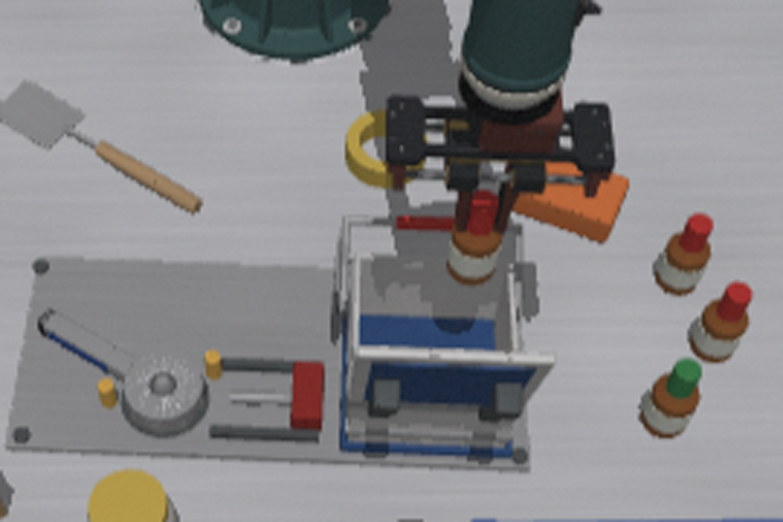

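View pics/t1.png

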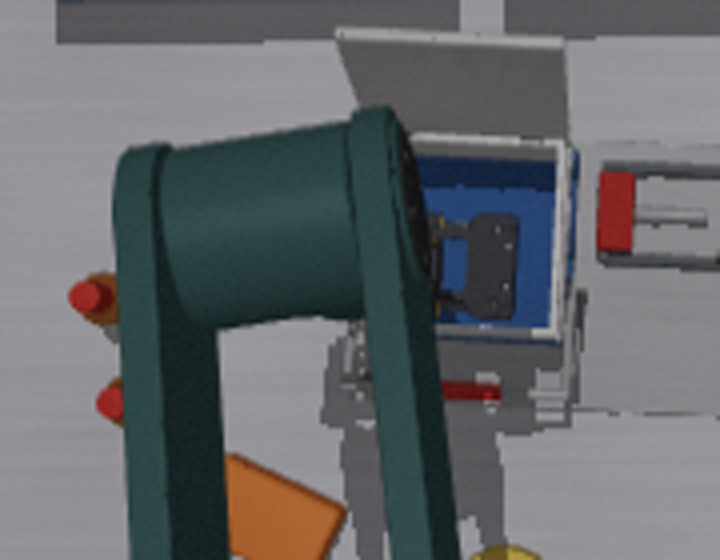

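>>> {"api": "play_rows", "payload": {
  "xyz": [
    [0.003,-0.0015,0],
    [0,0,0.036],
    [0,0,0.036],
    [0,0,0.036],
    [0,0,0.02],
    [0,0,0.01],
    [0,0,0.005],
    [0,0,0]
  ],
  "angular": [
    [0,0,0],
    [0,0,0],
    [0,0,0],
    [0,0,0],
    [0,0,0],
    [0,0,0],
    [0,0,0],
    [0,0,0]
  ],
  "hand": [0.8,0.8,0.8,0.8,0.8,0.8,0.8,0.8]
}}

```text
time: 5.38
ee_pos: [0.5301, 0.1532, 0.0863]
tool_rot: [-180.0, 0.0, -3.2]
ft_force: [-0.2, 0.7, -2.1]
finger_gap: 0.0244
```

>>> {"api": "play_rows", "payload": {
  "xyz": [
    [0,0,0.003],
    [0,0,0],
    [0,0,0],
    [0,0,0],
    [0,0,-0.02],
    [0,0,-0.04],
    [0,0,-0.04]
  ],
  "angular": [
    [0,0,0],
    [0,0,0],
    [0,0,0],
    [0,0,0],
    [0,0,0],
    [0,0,0],
    [0,0,0]
  ],
  "hand": [0.8,0.57,0.57,0.57,0.57,0.57,0.57]
}}

```text
time: 5.97
ee_pos: [0.5292, 0.1522, 0.1844]
tool_rot: [180.0, 0.2, -3.3]
ft_force: [0.8, 0.7, 0.5]
finger_gap: 0.0377
```

```bash
python3 - <<'E'
from h import *
st();s=robot.get_image('scene');save(s,'s2',(160,80,430,260),2.9)
for b in blobs(s,(170,130,90),(6,255,255),15,(280,140,440,260)): print(b,onz('scene',*b[0],.082))
go((.4345,.393,.20),(.4345,.393,.068),yaw=-3.3)
E
```

```text
t 5.97 p [0.5292 0.1522 0.1844] rpy [180.    0.2  -3.3] F [0.8 0.7 0.5] gap 0.0377 j [  8.8  18.8  95.2   0.   66.1 102.1]
([303.9, 156.9], [299, 155, 11, 4, 34]) [0.42073467 0.11717196 0.082     ]
([399.6, 160.2], [394, 154, 12, 13, 107]) [0.43624477 0.39285706 0.082     ]
([412.7, 184.1], [407, 178, 12, 13, 109]) [0.5190994  0.41440069 0.082     ]
([320.4, 186.6], [316, 180, 10, 14, 112]) [0.52406267 0.1559908  0.082     ]
turn az total 0.01
-> [0.4345 0.393  0.2   ] tool d [-0.1139 -0.2337 -0.0067] rows 7 each [-0.0163 -0.0334 -0.001 ]
-> [0.4345 0.393  0.068 ] tool d [ 0.    -0.     0.132] rows 4 each [ 0.    -0.     0.033]
```

View pics/s2.png

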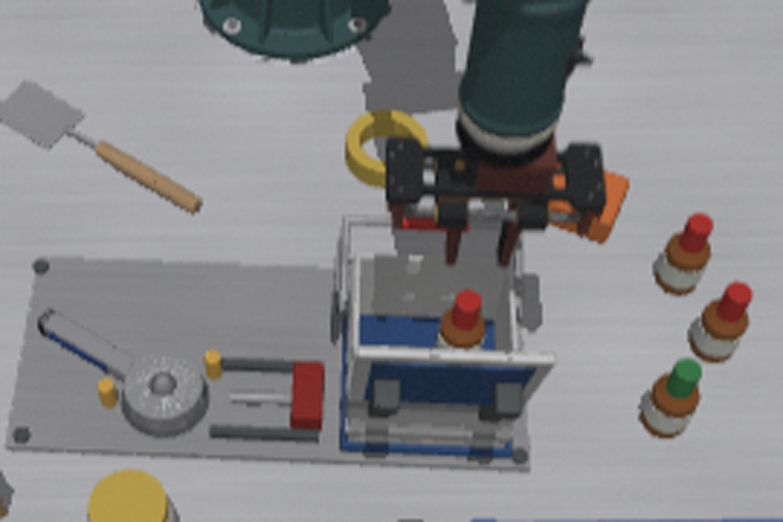

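>>> {"api": "play_rows", "payload": {
  "xyz": [
    [-0.0163,-0.0334,-0.005],
    [-0.0163,-0.0334,0],
    [-0.0163,-0.0334,0],
    [-0.0163,-0.0334,0],
    [-0.0163,-0.0334,0],
    [-0.0163,-0.0334,0],
    [-0.0163,-0.0334,0],
    [0,0,0.033],
    [0,0,0.033],
    [0,0,0.033],
    [0,0,0.02],
    [0,0,0]
  ],
  "angular": [
    [0,0,0],
    [0,0,0],
    [0,0,0],
    [0,0,0],
    [0,0,0],
    [0,0,0],
    [0,0,0],
    [0,0,0],
    [0,0,0],
    [0,0,0],
    [0,0,0],
    [0,0,0]
  ],
  "hand": [0.32,0.32,0.32,0.32,0.32,0.32,0.32,0.32,0.32,0.32,0.32,0.32]
}}

```text
time: 7.02
ee_pos: [0.4272, 0.3907, 0.0661]
tool_rot: [179.8, 0.3, -3.3]
ft_force: [-0.2, 0.1, 0.3]
finger_gap: 0.0596
```

```bash
python3 - <<'E'
from h import *
go((.4345,.393,.0685),yaw=-3.3)
E
```

```text
turn az total 0.02
-> [0.4345 0.393  0.0685] tool d [ 0.0072 -0.0028 -0.0024] rows 1 each [ 0.0072 -0.0028 -0.0024]
```

>>> {"api": "play_rows", "payload": {
  "xyz": [
    [0.007,-0.003,-0.0025],
    [0,0,0],
    [0,0,0],
    [0,0,0],
    [0,0,0],
    [0,0,0],
    [0,0,0],
    [0,0,0]
  ],
  "angular": [
    [0,0,0],
    [0,0,0],
    [0,0,0],
    [0,0,0],
    [0,0,0],
    [0,0,0],
    [0,0,0],
    [0,0,0]
  ],
  "hand": [0.32,0.8,0.8,0.8,0.8,0.8,0.8,0.8]
}}

```text
time: 7.68
ee_pos: [0.4371, 0.395, 0.0727]
tool_rot: [-180.0, -0.0, -3.3]
ft_force: [0.4, -1.2, 4.0]
finger_gap: 0.025
```

```bash
python3 - <<'E'
from h import *
st()
go((.4345,.393,.23),(.5262,.0889,.23),(.5262,.0889,.088),yaw=-3.3)
E
```

```text
t 7.68 p [0.4371 0.395  0.0727] rpy [-180.    -0.    -3.3] F [ 0.4 -1.2  4. ] gap 0.025 j [ 35.4  29.3  96.6  -0.   54.1 128.7]
turn az total 0.02
-> [0.4345 0.393  0.23  ] tool d [-0.0025  0.0021 -0.1573] rows 4 each [-0.0006  0.0005 -0.0393]
-> [0.5262 0.0889 0.23  ] tool d [ 0.1091  0.2983 -0.    ] rows 8 each [ 0.0136  0.0373 -0.    ]
-> [0.5262 0.0889 0.088 ] tool d [ 0.    -0.     0.142] rows 4 each [ 0.     -0.      0.0355]
```

>>> {"api": "play_rows", "payload": {
  "xyz": [
    [0,0,-0.02],
    [0,0,-0.041],
    [0,0,-0.041],
    [0,0,-0.041],
    [0.013,0.0373,-0.015],
    [0.013,0.0373,0],
    [0.013,0.0373,0],
    [0.013,0.0373,0],
    [0.013,0.0373,0],
    [0.013,0.0373,0],
    [0.013,0.0373,0],
    [0.013,0.0373,0]
  ],
  "angular": [
    [0,0,0],
    [0,0,0],
    [0,0,0],
    [0,0,0],
    [0,0,0],
    [0,0,0],
    [0,0,0],
    [0,0,0],
    [0,0,0],
    [0,0,0],
    [0,0,0],
    [0,0,0]
  ],
  "hand": [0.8,0.8,0.8,0.8,0.8,0.8,0.8,0.8,0.8,0.8,0.8,0.8]
}}

```text
time: 8.68
ee_pos: [0.5232, 0.0898, 0.2298]
tool_rot: [-180.0, 0.0, -3.3]
ft_force: [0.2, -0.1, -0.9]
finger_gap: 0.0247
```

>>> {"api": "play_rows", "payload": {
  "xyz": [
    [0,0,0],
    [0,0,0]
  ],
  "angular": [
    [0,0,0],
    [0,0,0]
  ],
  "hand": [0.8,0.8]
}}

```text
time: 8.85
ee_pos: [0.5237, 0.0898, 0.2297]
tool_rot: [-180.0, 0.0, -3.5]
ft_force: [0.2, 0.4, -2.2]
finger_gap: 0.0247
```

```bash
python3 - <<'E'
from h import *
st()
go((.5262,.0889,.23),(.5262,.0889,.09),yaw=-3.3)
E
```

```text
t 8.85 p [0.5237 0.0898 0.2297] rpy [-180.     0.    -3.5] F [ 0.2  0.4 -2.2] gap 0.0247 j [ 2.3 14.5 94.4  0.  71.1 95.8]
turn az total -0.23
-> [0.5262 0.0889 0.23  ] tool d [ 0.0025  0.0007 -0.0003] rows 1 each [ 0.0025  0.0007 -0.0003]
-> [0.5262 0.0889 0.09  ] tool d [ 0.   -0.    0.14] rows 4 each [ 0.    -0.     0.035]
```

>>> {"api": "play_rows", "payload": {
  "xyz": [
    [0.0025,0.001,0],
    [0,0,0.036],
    [0,0,0.036],
    [0,0,0.036],
    [0,0,0.02],
    [0,0,0.01],
    [0,0,0],
    [0,0,0.002],
    [0,0,0]
  ],
  "angular": [
    [0,0,0],
    [0,0,0],
    [0,0,0],
    [0,0,0],
    [0,0,0],
    [0,0,0],
    [0,0,0],
    [0,0,0],
    [0,0,0]
  ],
  "hand": [0.8,0.8,0.8,0.8,0.8,0.8,0.8,0.8,0.8]
}}

```text
time: 9.6
ee_pos: [0.5271, 0.0912, 0.0911]
tool_rot: [-180.0, -0.1, -3.2]
ft_force: [0.5, 0.1, -1.1]
finger_gap: 0.0247
```

>>> {"api": "play_rows", "payload": {
  "xyz": [
    [0,0,0.003],
    [0,0,0],
    [0,0,0],
    [0,0,0],
    [0,0,0],
    [0,0,-0.02],
    [0,0,-0.04],
    [0,0,-0.04],
    [0,0,0],
    [0,0,0]
  ],
  "angular": [
    [0,0,0],
    [0,0,0],
    [0,0,0],
    [0,0,0],
    [0,0,0],
    [0,0,0],
    [0,0,0],
    [0,0,0],
    [0,0,0],
    [0,0,0]
  ],
  "hand": [0.8,0.8,0.57,0.57,0.57,0.57,0.57,0.57,0.57,0.57]
}}

```text
time: 10.43
ee_pos: [0.5282, 0.0906, 0.1898]
tool_rot: [-180.0, -0.4, -3.3]
ft_force: [-0.4, -0.4, -1.3]
finger_gap: 0.038
```

```bash
python3 - <<'E'
from h import *
st();s=robot.get_image('scene');save(s,'s3',(160,80,430,260),2.9)
for b in blobs(s,(170,130,90),(6,255,255),15,(280,140,440,260)): print(b,onz('scene',*b[0],.082))
t=robot.get_image('top')
for b in blobs(t,(170,130,90),(6,255,255),15,(90,130,200,280)): print('t',b,onz('top',*b[0],.093))
go((.517,.415,.20),(.517,.415,.07),yaw=-3.3)
E
```

```text
t 10.43 p [0.5282 0.0906 0.1898] rpy [-180.    -0.4   -3.3] F [-0.4 -0.4 -1.3] gap 0.038 j [ 2.3 17.  97.1  0.  65.5 95.6]
([302.4, 156.5], [297, 155, 12, 4, 47]) [0.41923231 0.11291136 0.082     ]
([297.4, 184.4], [293, 178, 10, 14, 110]) [0.51591481 0.09240236 0.082     ]
([412.7, 184.1], [407, 178, 12, 13, 110]) [0.5190994  0.41440069 0.082     ]
([320.4, 186.6], [316, 180, 10, 14, 112]) [0.52406267 0.1559908  0.082     ]
t ([120.8, 203.8], [117, 200, 8, 8, 48]) [0.51494242 0.41599999 0.093     ]
turn az total 0.01
-> [0.517 0.415 0.2  ] tool d [-0.0272 -0.3235 -0.0133] rows 8 each [-0.0034 -0.0404 -0.0017]
-> [0.517 0.415 0.07 ] tool d [ 0.   -0.    0.13] rows 4 each [ 0.     -0.      0.0325]
```

View pics/s3.png

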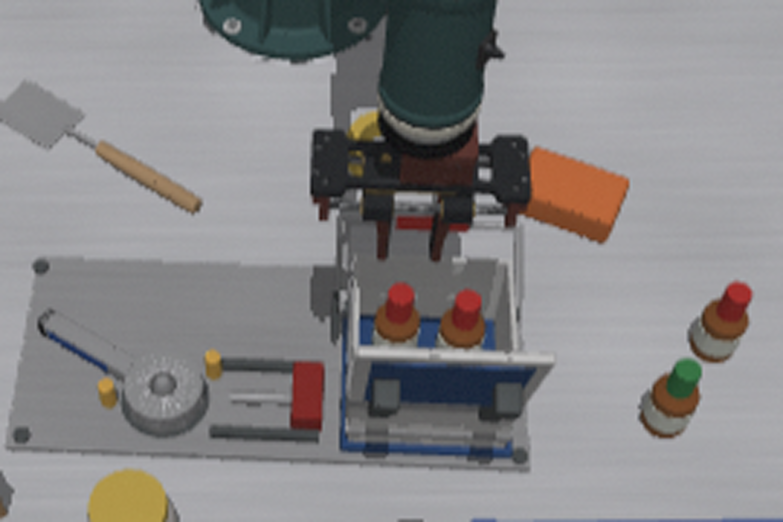

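Two bottles stand in the canister; the last red cap is at scene (413,184) unmoved.

>>> {"api": "play_rows", "payload": {
  "xyz": [
    [-0.0034,-0.0404,-0.005],
    [-0.0034,-0.0404,0],
    [-0.0034,-0.0404,0],
    [-0.0034,-0.0404,0],
    [-0.0034,-0.0404,0],
    [-0.0034,-0.0404,0],
    [-0.0034,-0.0404,0],
    [-0.0034,-0.0404,0],
    [0,0,0.02],
    [0,0,0.02],
    [0,0,0],
    [0,0,0]
  ],
  "angular": [
    [0,0,0],
    [0,0,0],
    [0,0,0],
    [0,0,0],
    [0,0,0],
    [0,0,0],
    [0,0,0],
    [0,0,0],
    [0,0,0],
    [0,0,0],
    [0,0,0],
    [0,0,0]
  ],
  "hand": [0.32,0.32,0.32,0.32,0.32,0.32,0.32,0.32,0.32,0.32,0.32,0.32]
}}

```text
time: 11.53
ee_pos: [0.5153, 0.4135, 0.149]
tool_rot: [179.8, 0.3, -3.3]
ft_force: [0.3, 0.7, -0.2]
finger_gap: 0.0598
```

```bash
python3 - <<'E'
from h import *
go((.517,.415,.07),yaw=-3.3)
E
```

```text
turn az total 0.02
-> [0.517 0.415 0.07 ] tool d [ 0.0016 -0.0016  0.079 ] rows 2 each [ 0.0008 -0.0008  0.0395]
```

>>> {"api": "play_rows", "payload": {
  "xyz": [
    [0.001,-0.001,0.03],
    [0,0,0.03],
    [0,0,0.018],
    [0,0,0],
    [0,0,0],
    [0,0,0],
    [0,0,0],
    [0,0,0],
    [0,0,0],
    [0,0,0],
    [0,0,0],
    [0,0,0]
  ],
  "angular": [
    [0,0,0],
    [0,0,0],
    [0,0,0],
    [0,0,0],
    [0,0,0],
    [0,0,0],
    [0,0,0],
    [0,0,0],
    [0,0,0],
    [0,0,0],
    [0,0,0],
    [0,0,0]
  ],
  "hand": [0.32,0.32,0.32,0.32,0.8,0.8,0.8,0.8,0.8,0.8,0.8,0.8]
}}

```text
time: 12.53
ee_pos: [0.519, 0.4158, 0.075]
tool_rot: [-180.0, -0.1, -3.3]
ft_force: [-0.4, -1.7, 5.7]
finger_gap: 0.0242
```

```bash
python3 - <<'E'
from h import *
st()
go((.517,.415,.23),(.585,.1175,.23),(.585,.1175,.09),yaw=-3.3)
E
```

```text
t 12.53 p [0.519  0.4158 0.075 ] rpy [-1.8e+02 -1.0e-01 -3.3e+00] F [-0.4 -1.7  5.7] gap 0.0242 j [ 32.8  34.2  86.1  -0.   59.6 126.1]
turn az total 0.02
-> [0.517 0.415 0.23 ] tool d [-0.002  0.001 -0.155] rows 4 each [-0.0005  0.0002 -0.0388]
-> [0.585  0.1175 0.23  ] tool d [ 0.085   0.2931 -0.    ] rows 8 each [ 0.0106  0.0366 -0.    ]
-> [0.585  0.1175 0.09  ] tool d [ 0.   -0.    0.14] rows 4 each [ 0.    -0.     0.035]
```

>>> {"api": "play_rows", "payload": {
  "xyz": [
    [0,0,-0.02],
    [0,0,-0.041],
    [0,0,-0.041],
    [0,0,-0.041],
    [0.0105,0.0366,-0.013],
    [0.0105,0.0366,0],
    [0.0105,0.0366,0],
    [0.0105,0.0366,0],
    [0.0105,0.0366,0],
    [0.0105,0.0366,0],
    [0.0105,0.0366,0],
    [0.0105,0.0366,0]
  ],
  "angular": [
    [0,0,0],
    [0,0,0],
    [0,0,0],
    [0,0,0],
    [0,0,0],
    [0,0,0],
    [0,0,0],
    [0,0,0],
    [0,0,0],
    [0,0,0],
    [0,0,0],
    [0,0,0]
  ],
  "hand": [0.8,0.8,0.8,0.8,0.8,0.8,0.8,0.8,0.8,0.8,0.8,0.8]
}}

```text
time: 13.53
ee_pos: [0.585, 0.1168, 0.2294]
tool_rot: [-180.0, 0.1, -3.3]
ft_force: [0.6, 0.5, -2.9]
finger_gap: 0.0242
```

>>> {"api": "play_rows", "payload": {
  "xyz": [
    [0,0,0],
    [0,0,0]
  ],
  "angular": [
    [0,0,0],
    [0,0,0]
  ],
  "hand": [0.8,0.8]
}}

```text
time: 13.7
ee_pos: [0.5854, 0.1165, 0.2294]
tool_rot: [-180.0, 0.1, -3.5]
ft_force: [-0.7, 1.4, -2.0]
finger_gap: 0.0246
```

```bash
python3 - <<'E'
from h import *
st();s=robot.get_image('scene');save(s,'s4',(160,80,430,260),2.9)
go((.585,.1175,.23),(.585,.1175,.093),yaw=-3.3)
E
```

```text
t 13.7 p [0.5854 0.1165 0.2294] rpy [-1.8e+02  1.0e-01 -3.5e+00] F [-0.7  1.4 -2. ] gap 0.0246 j [ 4.6 20.  86.4  0.  73.7 98.1]
turn az total -0.1
-> [0.585  0.1175 0.23  ] tool d [-0.      0.0005 -0.0006] rows 1 each [-0.      0.0005 -0.0006]
-> [0.585  0.1175 0.093 ] tool d [ 0.    -0.     0.137] rows 4 each [ 0.     -0.      0.0342]
```

View pics/s4.png

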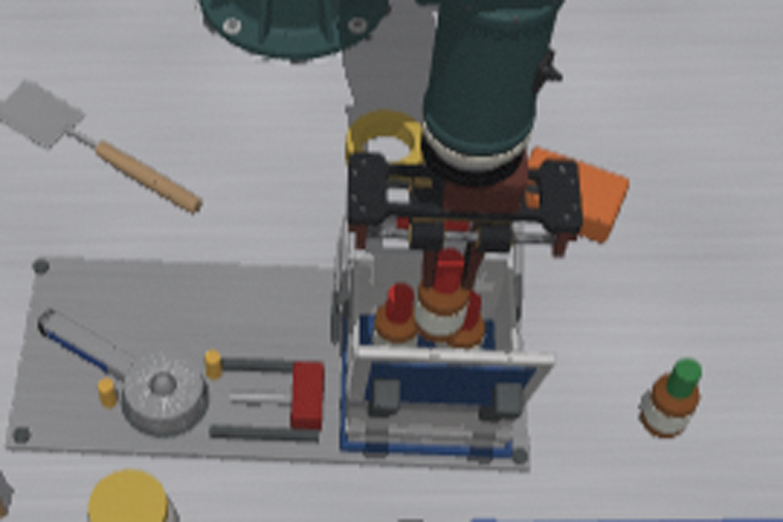

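>>> {"api": "play_rows", "payload": {
  "xyz": [
    [0,0,0.036],
    [0,0,0.036],
    [0,0,0.036],
    [0,0,0.018],
    [0,0,0.01],
    [0,0,0],
    [0,0,0]
  ],
  "angular": [
    [0,0,0],
    [0,0,0],
    [0,0,0],
    [0,0,0],
    [0,0,0],
    [0,0,0],
    [0,0,0]
  ],
  "hand": [0.8,0.8,0.8,0.8,0.8,0.8,0.8]
}}

```text
time: 14.33
ee_pos: [0.5857, 0.1196, 0.0943]
tool_rot: [-180.0, -0.0, -3.2]
ft_force: [0.1, -0.0, -1.5]
finger_gap: 0.0245
```

>>> {"api": "play_rows", "payload": {
  "xyz": [
    [0,0,0.0025],
    [0,0,0],
    [0,0,0],
    [0,0,0],
    [0,0,0],
    [0,0,-0.02],
    [0,0,-0.04],
    [0,0,-0.04],
    [0,0,-0.04],
    [0,0,-0.04],
    [0,0,-0.04],
    [0,0,0]
  ],
  "angular": [
    [0,0,0],
    [0,0,0],
    [0,0,0],
    [0,0,0],
    [0,0,0],
    [0,0,0],
    [0,0,0],
    [0,0,0],
    [0,0,0],
    [0,0,0],
    [0,0,0],
    [0,0,0]
  ],
  "hand": [0.8,0.8,0.57,0.57,0.57,0.57,0.57,0.57,0.57,0.57,0.9,1]
}}

```text
time: 15.33
ee_pos: [0.59, 0.1188, 0.3212]
tool_rot: [-179.9, -0.9, -3.3]
ft_force: [1.1, 0.6, 0.2]
finger_gap: 0.0277
```

```bash
python3 - <<'E'
from h import *
st();s=robot.get_image('scene');save(s,'s5',(160,80,430,260),2.9)
for b in blobs(s,(170,130,90),(6,255,255),15,(280,140,440,260)): print(b,onz('scene',*b[0],.097))
def a(u,v): return 180+u/4.5-.4,130+v/4.5-.4
def b(u,v): return 160+u/2.9-.3,80+v/2.9-.3
for p in [(22,33),(277,43)]: print('lid edge', onz('top',*a(*p),.271))
for p in [(355,357),(552,355)]: print('lid edge sc', onz('scene',*b(*p),.271))
E
```

```text
t 15.33 p [0.59   0.1188 0.3212] rpy [-179.9   -0.9   -3.3] F [1.1 0.6 0.2] gap 0.0277 j [ 4.8 16.2 79.   0.  83.9 98.1]
([302.8, 156.5], [297, 155, 13, 4, 50]) [0.43038423 0.11202615 0.097     ]
([317.7, 157.2], [314, 156, 8, 4, 27]) [0.43344119 0.15451826 0.097     ]
([297.4, 184.2], [293, 178, 10, 14, 91]) [0.52503974 0.09069829 0.097     ]
([320.7, 186.5], [316, 180, 10, 14, 88]) [0.53341547 0.15420838 0.097     ]
([310.0, 197.8], [306, 196, 9, 4, 29]) [0.56939853 0.12205019 0.097     ]
lid edge [0.68614223 0.18424677 0.271     ]
lid edge [0.67832352 0.03201409 0.271     ]
lid edge sc [0.68802821 0.03309662 0.271     ]
lid edge sc [0.68818333 0.18561929 0.271     ]
```

View pics/s5.png

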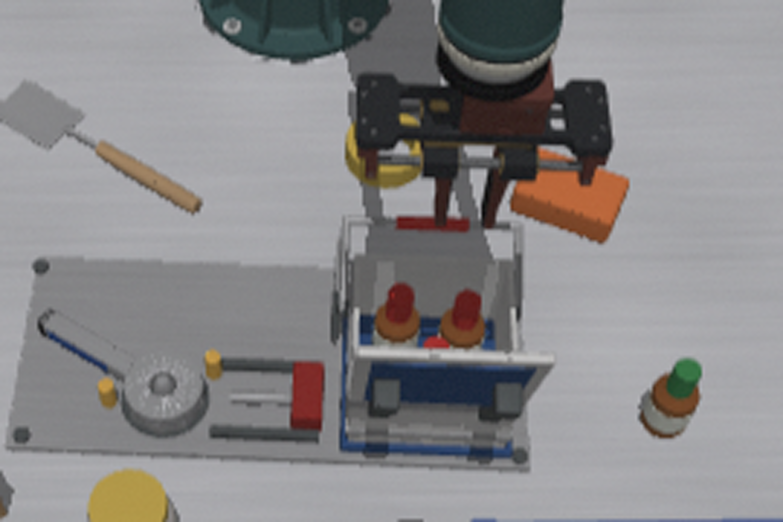

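```bash
python3 - <<'E'
from h import *
go((.732,.1095,.32),(.732,.1095,.235),(.575,.1185,.235),yaw=-3.3)
E
```

```text
turn az total 0.01
-> [0.732  0.1095 0.32  ] tool d [ 0.1437  0.0009 -0.0026] rows 4 each [ 0.0359  0.0002 -0.0007]
-> [0.732  0.1095 0.235 ] tool d [ 0.    -0.     0.085] rows 3 each [ 0.     -0.      0.0283]
-> [0.575  0.1185 0.235 ] tool d [-1.573e-01  1.000e-04 -0.000e+00] rows 4 each [-0.0393  0.     -0.    ]
```

>>> {"api": "play_rows", "payload": {
  "xyz": [
    [0.036,0,0],
    [0.036,0,0],
    [0.036,0,0],
    [0.036,0,0],
    [0,0,0],
    [0,0,0.028],
    [0,0,0.028],
    [0,0,0.028],
    [0,0,0],
    [0,0,0]
  ],
  "angular": [
    [0,0,0],
    [0,0,0],
    [0,0,0],
    [0,0,0],
    [0,0,0],
    [0,0,0],
    [0,0,0],
    [0,0,0],
    [0,0,0],
    [0,0,0]
  ],
  "hand": [1,1,1,1,1,1,1,1,1,1]
}}

```text
time: 16.22
ee_pos: [0.7269, 0.1101, 0.2249]
tool_rot: [180.0, 0.3, -3.3]
ft_force: [-0.2, -0.2, 0.6]
finger_gap: 0.0005
```

```bash
python3 - <<'E'
from h import *
st();s=robot.get_image('scene');save(s,'s6',(160,80,430,260),2.9)
E
```

```text
t 16.22 p [0.7269 0.1101 0.2249] rpy [180.    0.3  -3.3] F [-0.2 -0.2  0.6] gap 0.0005 j [ 3.2 32.  67.   0.  81.3 96.5]
```

View pics/s6.png

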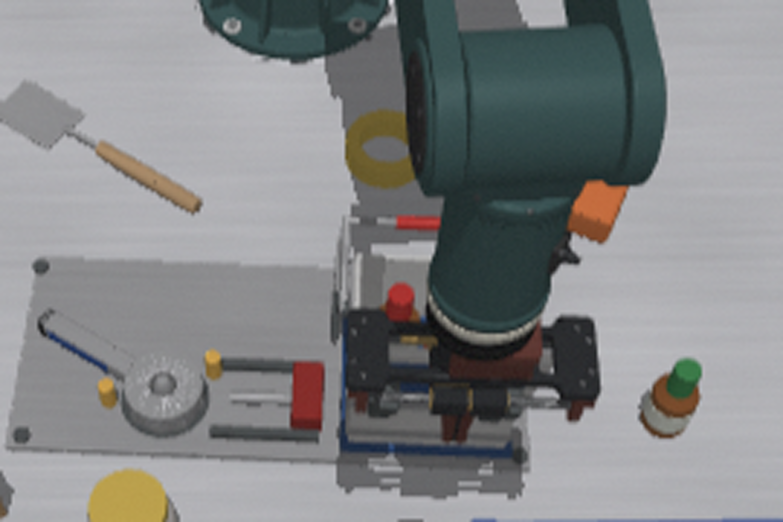

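>>> {"api": "play_rows", "payload": {
  "xyz": [
    [-0.02,0,0],
    [-0.02,0,0],
    [-0.02,0,0],
    [-0.02,0,0],
    [-0.02,0,0],
    [-0.02,0,0],
    [-0.02,0,0],
    [-0.015,0,0],
    [0,0,0]
  ],
  "angular": [
    [0,0,0],
    [0,0,0],
    [0,0,0],
    [0,0,0],
    [0,0,0],
    [0,0,0],
    [0,0,0],
    [0,0,0],
    [0,0,0]
  ],
  "hand": [1,1,1,1,1,1,1,1,1]
}}

```text
time: 17.02
ee_pos: [0.5729, 0.1196, 0.2302]
tool_rot: [-180.0, -0.1, -3.2]
ft_force: [0.3, -0.9, -0.2]
finger_gap: 0.0005
```

>>> {"api": "play_rows", "payload": {
  "xyz": [
    [0,0,-0.03],
    [0,0,-0.02],
    [0,0,0],
    [0,0,0],
    [0,0,0],
    [0,0,0],
    [0,0,0],
    [0,0,0],
    [0,0,0]
  ],
  "angular": [
    [0,0,0],
    [0,0,0],
    [0,0,0],
    [0,0,0],
    [0,0,0],
    [0,0,0],
    [0,0,0],
    [0,0,0],
    [0,0,0]
  ],
  "hand": [1,1,1,1,1,1,1,1,1]
}}

```text
time: 17.77
ee_pos: [0.5742, 0.1191, 0.2767]
tool_rot: [180.0, 0.1, -3.3]
ft_force: [-0.2, 0.6, 0.0]
finger_gap: 0.0006
```

```bash
python3 - <<'E'
from h import *
st();s=robot.get_image('scene');save(s,'s7',(160,80,430,260),2.9)
E
```

```text
t 17.77 p [0.5742 0.1191 0.2767] rpy [ 1.8e+02  1.0e-01 -3.3e+00] F [-0.2  0.6  0. ] gap 0.0006 j [ 5.  17.  84.   0.  79.1 98.3]
```

View pics/s7.png

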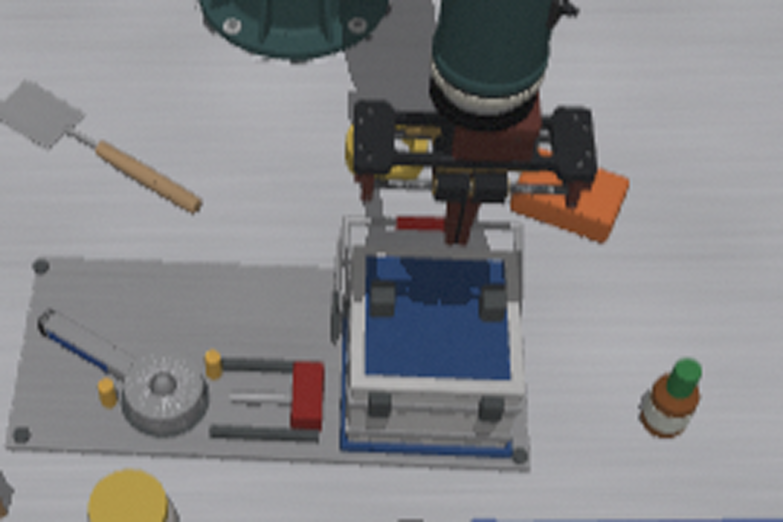

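>>> {"api": "play_rows", "payload": {
  "xyz": [
    [0,0,0],
    [0,0,0],
    [0,0,0],
    [0,0,0],
    [0,0,0],
    [0,0,0],
    [0,0,0],
    [0,0,0],
    [0,0,0],
    [0,0,0],
    [0,0,0],
    [0,0,0]
  ],
  "angular": [
    [0,0,-7],
    [0,0,-7],
    [0,0,-7],
    [0,0,-7],
    [0,0,-7],
    [0,0,-7],
    [0,0,-7],
    [0,0,-7],
    [0,0,-7],
    [0,0,-7],
    [0,0,-7],
    [0,0,-7]
  ],
  "hand": [0.545,0.545,0.545,0.545,0.545,0.545,0.545,0.545,0.545,0.545,0.545,0.545],
  "squeeze": 20
}}

```text
time: 18.82
ee_pos: [0.5744, 0.1192, 0.2772]
tool_rot: [-180.0, -0.0, 81.1]
ft_force: [0.7, 0.6, 0.4]
finger_gap: 0.04
```

```bash
python3 - <<'E'
from h import *
st();go((.440,.126,.2),(.440,.126,.095),yaw=86.7)
E
```

```text
t 18.82 p [0.5744 0.1192 0.2772] rpy [-180.    -0.    81.1] F [0.7 0.6 0.4] gap 0.04 j [ 5.  17.  84.   0.  79.1 13.9]
turn az total -5.64
-> [0.44  0.126 0.2  ] tool d [-0.0009 -0.1346  0.0772] rows 4 each [-0.0002 -0.0336  0.0193]
-> [0.44  0.126 0.095] tool d [0.    0.    0.105] rows 3 each [0.    0.    0.035]
```

>>> {"api": "play_rows", "payload": {
  "xyz": [
    [0,0,0],
    [0,-0.0336,0.019],
    [0,-0.0336,0.019],
    [0,-0.0336,0.019],
    [0,-0.0336,0.019],
    [0,0,0],
    [0,0,0]
  ],
  "angular": [
    [0,0,-6],
    [0,0,0],
    [0,0,0],
    [0,0,0],
    [0,0,0],
    [0,0,0],
    [0,0,0]
  ],
  "hand": [0.545,0.545,0.545,0.545,0.545,0.545,0.545]
}}

```text
time: 19.4
ee_pos: [0.4361, 0.1267, 0.1998]
tool_rot: [-179.7, 0.1, 86.8]
ft_force: [1.1, -0.5, 0.2]
finger_gap: 0.0398
```

```bash
python3 - <<'E'
from h import *
st();s=robot.get_image('scene');save(s,'s8',(230,80,400,240),4.5)
t=robot.get_image('top');save(t,'t8',(150,130,300,270),4.5)
go((.440,.126,.2),(.440,.126,.095),yaw=86.7)
E
```

```text
t 19.4 p [0.4361 0.1267 0.1998] rpy [-1.797e+02  1.000e-01  8.680e+01] F [ 1.1 -0.5  0.2] gap 0.0398 j [  7.5  10.1 105.2   0.   65.   10.7]
turn az total 0.02
-> [0.44  0.126 0.2  ] tool d [-0.0011 -0.0017  0.0022] rows 1 each [-0.0011 -0.0017  0.0022]
-> [0.44  0.126 0.095] tool d [0.    0.    0.105] rows 3 each [0.    0.    0.035]
```

View pics/s8.png

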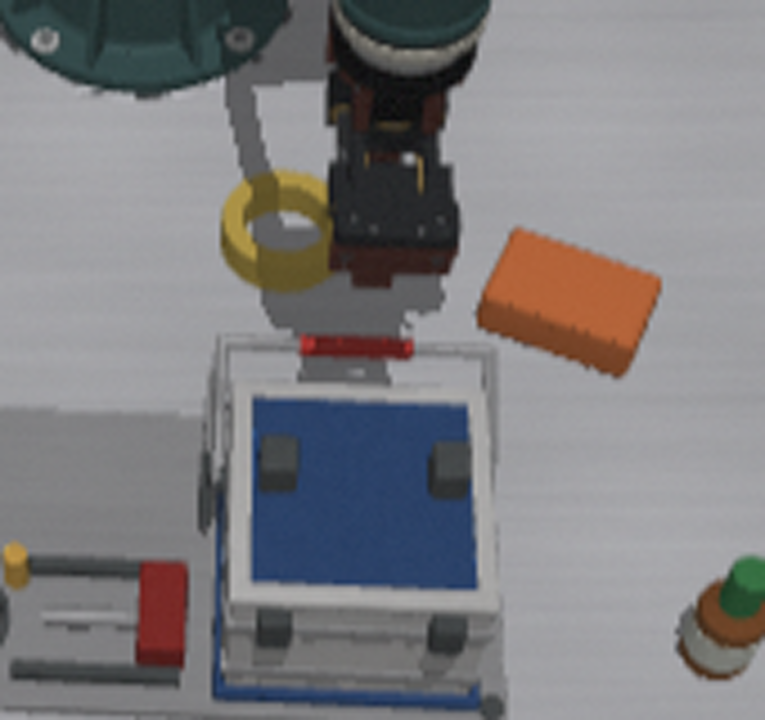

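View pics/t8.png

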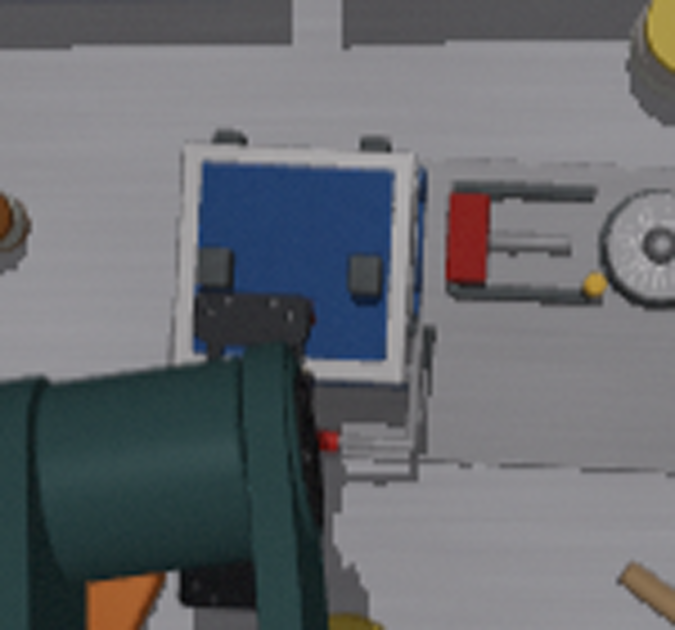

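>>> {"api": "play_rows", "payload": {
  "xyz": [
    [0,-0.001,0.035],
    [0,0,0.035],
    [0,0,0.025],
    [0,0,0.01],
    [0,0,0],
    [0,0,0],
    [0,0,0],
    [0,0,0],
    [0,0,0],
    [0,0,0],
    [0,0,0]
  ],
  "angular": [
    [0,0,0],
    [0,0,0],
    [0,0,0],
    [0,0,0],
    [0,0,0],
    [0,0,0],
    [0,0,0],
    [0,0,0],
    [0,0,0],
    [0,0,0],
    [0,0,0]
  ],
  "hand": [0.545,0.545,0.545,0.545,0.545,0.9,0.9,0.9,0.9,0.9,0.9]
}}

```text
time: 20.42
ee_pos: [0.4407, 0.1271, 0.0975]
tool_rot: [179.8, -0.0, 86.7]
ft_force: [0.6, 0.6, 5.6]
finger_gap: 0.0134
```

```bash
python3 - <<'E'
from h import *
st()
# bail arc offsets of bar from start, tool frame at yaw 86.7 : ty=+station x, tz=-z
r=.088
f=lambda b:(-.038+r*np.sin(b-1.2),.08+r*np.cos(b-1.2))
prev=f(0)
for b in np.linspace(.125,1.55,12)[0:]:
    q=f(b);print(round(b,3),np.round(q,4),'ty',round(q[0]-prev[0],4),'tz',round(-(q[1]-prev[1]),4));prev=q
E
```

```text
t 20.42 p [0.4407 0.1271 0.0975] rpy [179.8  -0.   86.7] F [0.6 0.6 5.6] gap 0.0134 j [  7.4  18.6 111.8   0.   49.4  10.7]
0.125 [-0.1154  0.1219] ty 0.0046 tz -0.01
0.255 [-0.1093  0.1315] ty 0.0061 tz -0.0096
0.384 [-0.1021  0.1403] ty 0.0073 tz -0.0088
0.514 [-0.0938  0.1481] ty 0.0083 tz -0.0078
0.643 [-0.0845  0.1547] ty 0.0093 tz -0.0066
0.773 [-0.0745  0.1601] ty 0.01 tz -0.0054
0.902 [-0.0638  0.1641] ty 0.0107 tz -0.004
1.032 [-0.0527  0.1668] ty 0.0111 tz -0.0026
1.161 [-0.0414  0.1679] ty 0.0113 tz -0.0012
1.291 [-0.03    0.1676] ty 0.0114 tz 0.0003
1.42 [-0.0188  0.1659] ty 0.0113 tz 0.0018
1.55 [-0.0078  0.1627] ty 0.0109 tz 0.0032
```

>>> {"api": "play_rows", "payload": {
  "xyz": [
    [0,0.0046,-0.01],
    [0,0.0061,-0.0096],
    [0,0.0073,-0.0088],
    [0,0.0083,-0.0078],
    [0,0.0093,-0.0066],
    [0,0.01,-0.0054],
    [0,0.0107,-0.004],
    [0,0,0]
  ],
  "angular": [
    [0,0,0],
    [0,0,0],
    [0,0,0],
    [0,0,0],
    [0,0,0],
    [0,0,0],
    [0,0,0],
    [0,0,0]
  ],
  "hand": [0.9,0.9,0.9,0.9,0.9,0.9,0.9,0.9]
}}

```text
time: 21.08
ee_pos: [0.4929, 0.1238, 0.1503]
tool_rot: [-179.7, 0.0, 86.7]
ft_force: [-12.3, -0.8, 24.6]
finger_gap: 0.0135
```

>>> {"api": "play_rows", "payload": {
  "xyz": [
    [0,0,-0.003],
    [0,0.0111,-0.0035],
    [0,0.0113,-0.0012],
    [0,0.0114,0],
    [0,0,0]
  ],
  "angular": [
    [0,0,0],
    [0,0,0],
    [0,0,0],
    [0,0,0],
    [0,0,0]
  ],
  "hand": [0.9,0.9,0.9,0.9,0.9],
  "squeeze": 10
}}

```text
time: 21.5
ee_pos: [0.5324, 0.1214, 0.1566]
tool_rot: [179.8, -0.0, 86.7]
ft_force: [1.3, -1.6, 4.0]
finger_gap: 0.0138
```

>>> {"api": "play_rows", "payload": {
  "xyz": [
    [0,0.0113,0.0018],
    [0,0.0109,0.0032],
    [0,0.003,0.001],
    [0,0,0]
  ],
  "angular": [
    [0,0,0],
    [0,0,0],
    [0,0,0],
    [0,0,0]
  ],
  "hand": [0.9,0.9,0.9,0.9]
}}

```text
time: 21.83
ee_pos: [0.5527, 0.1203, 0.1498]
tool_rot: [-179.7, 0.0, 86.7]
ft_force: [-6.7, -1.1, 7.1]
finger_gap: 0.0137
```

>>> {"api": "play_rows", "payload": {
  "xyz": [
    [0,0,0],
    [0,0,0],
    [0,0,0],
    [0,0,0],
    [0,0,-0.03],
    [0,0,-0.04],
    [0,0,-0.04],
    [0,0,0]
  ],
  "angular": [
    [0,0,0],
    [0,0,0],
    [0,0,0],
    [0,0,0],
    [0,0,0],
    [0,0,0],
    [0,0,0],
    [0,0,0]
  ],
  "hand": [0.545,0.545,0.545,0.545,0.545,0.545,0.545,0.545]
}}

```text
time: 22.5
ee_pos: [0.5595, 0.1209, 0.2684]
tool_rot: [179.2, -0.1, 86.7]
ft_force: [0.7, -0.1, 1.9]
finger_gap: 0.04
```

```bash
python3 - <<'E'
from h import *
st();s=robot.get_image('scene');save(s,'s9',(160,80,400,240),3.3)
for b in blobs(s,(170,130,90),(6,255,255),15,(280,100,340,260)): print(b,onz('scene',*b[0],.165))
# wrench
def a(u,v): return 180+u/4.5-.4,130+v/4.5-.4
for p in [(565,290),(695,352),(705,348),(683,366),(640,318)]: print(onz('top',*a(*p),.035))
E
```

```text
t 22.5 p [0.5595 0.1209 0.2684] rpy [ 1.792e+02 -1.000e-01  8.670e+01] F [ 0.7 -0.1  1.9] gap 0.04 j [ 5.3 15.6 87.1  0.  76.4  8.5]
([310.1, 179.7], [298, 177, 27, 6, 100]) [0.55591611 0.11658864 0.165     ]
[ 0.54201104 -0.16621612  0.035     ]
[ 0.4959337  -0.25960288  0.035     ]
[ 0.49874773 -0.26690544  0.035     ]
[ 0.48589659 -0.25070681  0.035     ]
[ 0.52104559 -0.22023991  0.035     ]
```

View pics/s9.png

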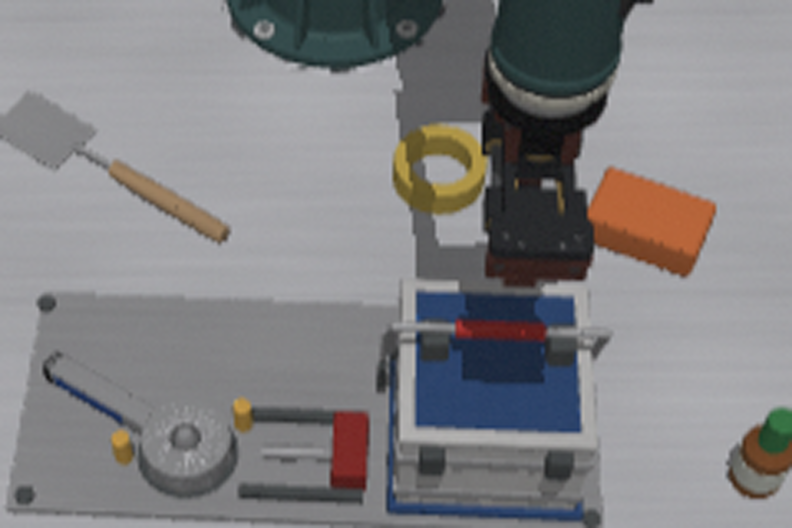

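```bash
python3 - <<'E'
from h import *
st();go((.530,-.208,.15),(.530,-.208,.0145),yaw=56.5)
E
```

```text
t 22.55 p [0.558  0.1207 0.2652] rpy [ 1.794e+02 -1.000e-01  8.670e+01] F [-0.2 -0.4  0.4] gap 0.04 j [ 5.3 15.8 87.4  0.  76.2  8.5]
turn az total 30.22
-> [ 0.53  -0.208  0.15 ] tool d [-0.2896  0.1581  0.1152] rows 9 each [-0.0322  0.0176  0.0128]
-> [ 0.53   -0.208   0.0145] tool d [0.     0.     0.1355] rows 4 each [0.     0.     0.0339]
```

>>> {"api": "play_rows", "payload": {
  "xyz": [
    [0,0,0],
    [0,0,0],
    [0,0,0],
    [0,0,0],
    [0,0,0],
    [-0.0322,0.0176,0],
    [-0.0322,0.0176,0],
    [-0.0322,0.0176,0],
    [-0.0322,0.0176,0],
    [-0.0322,0.0176,0],
    [-0.0322,0.0176,0.01],
    [-0.0322,0.0176,0.01]
  ],
  "angular": [
    [0,0,6.04],
    [0,0,6.04],
    [0,0,6.04],
    [0,0,6.04],
    [0,0,6.04],
    [0,0,0],
    [0,0,0],
    [0,0,0],
    [0,0,0],
    [0,0,0],
    [0,0,0],
    [0,0,0]
  ],
  "hand": [0.35,0.35,0.35,0.35,0.35,0.35,0.35,0.35,0.35,0.35,0.35,0.35],
  "squeeze": 35
}}

```text
time: 23.55
ee_pos: [0.5324, -0.1373, 0.2395]
tool_rot: [180.0, -0.0, 56.5]
ft_force: [0.2, 0.2, 0.3]
finger_gap: 0.0572
```

>>> {"api": "play_rows", "payload": {
  "xyz": [
    [-0.0322,0.0176,0.02],
    [-0.0322,0.0176,0.03],
    [0,0,0.03],
    [0,0,0.01],
    [0,0,0],
    [0,0,0]
  ],
  "angular": [
    [0,0,0],
    [0,0,0],
    [0,0,0],
    [0,0,0],
    [0,0,0],
    [0,0,0]
  ],
  "hand": [0.35,0.35,0.35,0.35,0.35,0.35]
}}

```text
time: 24.05
ee_pos: [0.5265, -0.2032, 0.1535]
tool_rot: [-179.9, -0.0, 56.5]
ft_force: [-0.4, 0.2, -0.2]
finger_gap: 0.0573
```

```bash
python3 - <<'E'
from h import *
st();go((.530,-.208,.0145),yaw=56.5)
s=robot.get_image('scene');save(s,'s10',(130,90,330,240),4)
t=robot.get_image('top');save(t,'t10',(180,130,350,250),4.5)
E
```

```text
t 24.05 p [ 0.5265 -0.2032  0.1535] rpy [-179.9   -0.    56.5] F [-0.4  0.2 -0.2] gap 0.0573 j [-28.1  21.8  95.5   0.   62.8   5.3]
turn az total 0.04
-> [ 0.53   -0.208   0.0145] tool d [-0.0021  0.0056  0.139 ] rows 4 each [-0.0005  0.0014  0.0347]
```

View pics/s10.png

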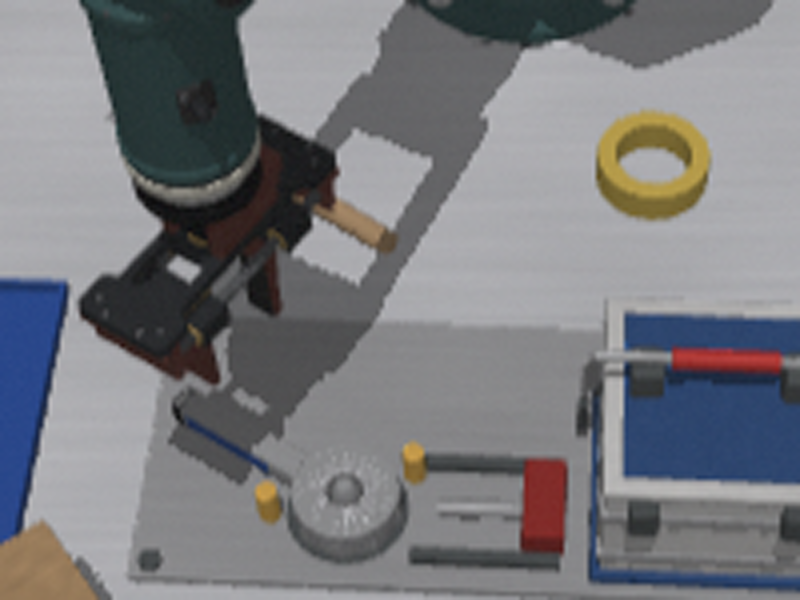

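View pics/t10.png

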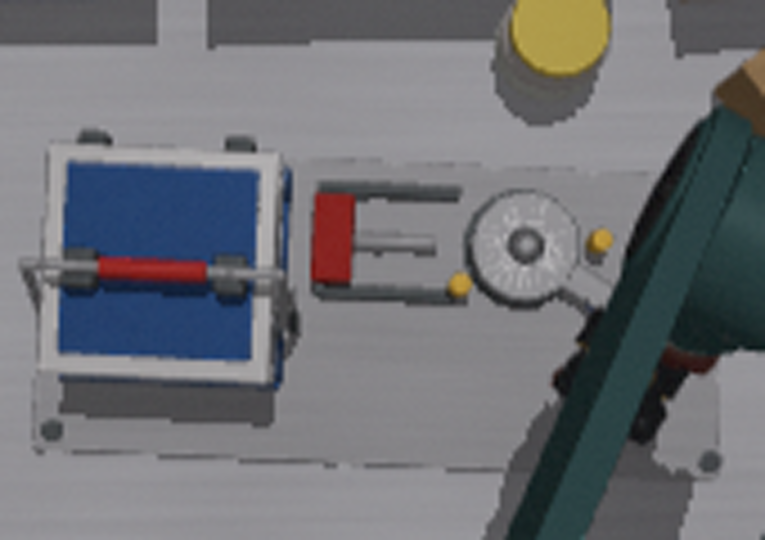

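>>> {"api": "play_rows", "payload": {
  "xyz": [
    [-0.002,0.0055,0.035],
    [0,0,0.035],
    [0,0,0.035],
    [0,0,0.02],
    [0,0,0.006],
    [0,0,0],
    [0,0,0]
  ],
  "angular": [
    [0,0,0],
    [0,0,0],
    [0,0,0],
    [0,0,0],
    [0,0,0],
    [0,0,0],
    [0,0,0]
  ],
  "hand": [0.35,0.35,0.35,0.35,0.35,0.35,0.35]
}}

```text
time: 24.73
ee_pos: [0.532, -0.2091, 0.0246]
tool_rot: [179.9, -0.0, 56.6]
ft_force: [0.0, 0.3, -0.4]
finger_gap: 0.0568
```

```bash
python3 - <<'E'
from h import *
st();go((.530,-.208,.0145),yaw=56.5)
E
```

```text
t 24.73 p [ 0.532  -0.2091  0.0246] rpy [179.9  -0.   56.6] F [ 0.   0.3 -0.4] gap 0.0568 j [-28.4  32.2 100.8   0.   46.9   5. ]
turn az total 0.06
-> [ 0.53   -0.208   0.0145] tool d [-0.0002 -0.0023  0.0101] rows 1 each [-0.0002 -0.0023  0.0101]
```

>>> {"api": "play_rows", "payload": {
  "xyz": [
    [0,-0.002,0.009],
    [0,0,0],
    [0,0,0],
    [0,0,0],
    [0,0,0],
    [0,0,0],
    [0,0,0],
    [0,0,0],
    [0,0,0],
    [0,0,0]
  ],
  "angular": [
    [0,0,0],
    [0,0,0],
    [0,0,0],
    [0,0,0],
    [0,0,0],
    [0,0,0],
    [0,0,0],
    [0,0,0],
    [0,0,0],
    [0,0,0]
  ],
  "hand": [0.35,0.35,0.9,0.9,0.9,0.9,0.9,0.9,0.9,0.9]
}}

```text
time: 25.57
ee_pos: [0.5286, -0.2078, 0.0141]
tool_rot: [-180.0, 0.0, 56.5]
ft_force: [-1.3, -0.8, 3.5]
finger_gap: 0.022
```

```bash
python3 - <<'E'
from h import *
st();s=robot.get_image('scene');save(s,'s11',(130,90,330,240),4)
E
```

```text
t 25.57 p [ 0.5286 -0.2078  0.0141] rpy [-180.     0.    56.5] F [-1.3 -0.8  3.5] gap 0.022 j [-28.4  33.  101.4  -0.   45.6   5.1]
```

View pics/s11.png

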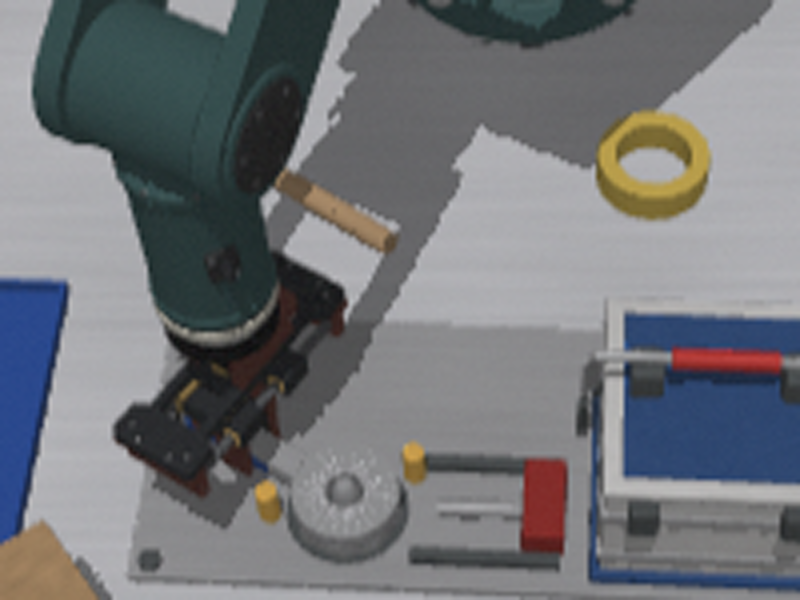

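>>> {"api": "play_rows", "payload": {
  "xyz": [
    [0.0005,-0.009,0],
    [0.0005,-0.009,0],
    [0.0005,-0.009,0],
    [0.0005,-0.009,0],
    [0,0,0]
  ],
  "angular": [
    [0,0,6],
    [0,0,6],
    [0,0,6],
    [0,0,6],
    [0,0,0]
  ],
  "hand": [0.9,0.9,0.9,0.9,0.9]
}}

```text
time: 26.03
ee_pos: [0.5048, -0.1822, 0.0143]
tool_rot: [179.9, -0.1, 32.3]
ft_force: [4.0, -0.4, -3.9]
finger_gap: 0.022
```

```bash
cat >> h.py <<'E'
def bore(R0=.0858):
    o=robot.get_obs();y=np.radians(o['tool_rot'][2]);p=o['ee_pos']
    print('bore est',np.round([p[0]+R0*np.cos(y),p[1]+R0*np.sin(y)],4),'theta',round(o['tool_rot'][2]+3.3,1),'M',np.round(o['torque'],2))
E
python3 -c "
from h import *
st();bore()"
```

```text
t 26.03 p [ 0.5048 -0.1822  0.0143] rpy [ 1.799e+02 -1.000e-01  3.230e+01] F [ 4.  -0.4 -3.9] gap 0.022 j [-27.2  31.2 105.7   0.   42.9  30.5]
bore est [ 0.5774 -0.1364] theta 35.6 M [-0.15 -0.51 -0.16]
```

>>> {"api": "play_rows", "payload": {
  "xyz": [
    [0.0005,-0.009,0],
    [0.0005,-0.009,0],
    [0.0005,-0.009,0],
    [0.0005,-0.009,0],
    [0.0005,-0.009,0],
    [0.0005,-0.009,0],
    [0.0005,-0.009,0],
    [0.0005,-0.009,0],
    [0.0005,-0.009,0],
    [0.0005,-0.009,0],
    [0.0005,-0.009,0],
    [0,0,0]
  ],
  "angular": [
    [0,0,6],
    [0,0,6],
    [0,0,6],
    [0,0,6],
    [0,0,6],
    [0,0,6],
    [0,0,6],
    [0,0,6],
    [0,0,6],
    [0,0,6],
    [0,0,6],
    [0,0,0]
  ],
  "hand": [0.9,0.9,0.9,0.9,0.9,0.9,0.9,0.9,0.9,0.9,0.9,0.9]
}}

```text
time: 27.03
ee_pos: [0.5073, -0.0909, 0.0145]
tool_rot: [179.9, -0.3, -33.6]
ft_force: [-0.8, -15.0, -0.4]
finger_gap: 0.0216
```

```bash
python3 - <<'E'
from h import *
st();bore()
t=robot.get_image('top');save(t,'t12',(180,130,350,250),4.5)
for b in blobs(t,(170,130,90),(6,255,255),15,(230,160,280,210)): print(b)
s=robot.get_image('scene')
for b in blobs(s,(170,130,90),(6,255,255),15,(240,190,290,240)): print(b)
save(s,'s12',(130,90,330,240),4)
E
```

```text
t 27.03 p [ 0.5073 -0.0909  0.0145] rpy [179.9  -0.3 -33.6] F [ -0.8 -15.   -0.4] gap 0.0216 j [-17.7  30.1 108.5  -0.3  41.2 106. ]
bore est [ 0.5788 -0.1383] theta -30.3 M [-2.42  0.23 -0.92]
([252.1, 182.2], [248, 173, 9, 19, 167])
([267.1, 214.8], [262, 205, 11, 20, 207])
```

View pics/s12.png

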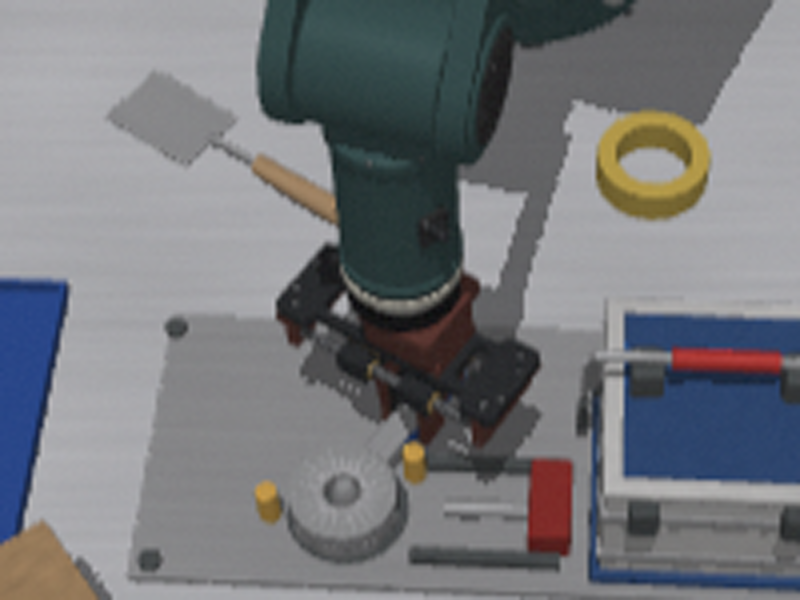

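>>> {"api": "play_rows", "payload": {
  "xyz": [
    [0.0006,0.0105,0],
    [0.0006,0.0105,0],
    [0.0006,0.0105,0],
    [0.0006,0.0105,0],
    [0.0006,0.0105,0],
    [0.0006,0.0105,0],
    [0.0006,0.0105,0],
    [0.0006,0.0105,0],
    [0.0006,0.0105,0],
    [0.0006,0.0105,0],
    [0.0006,0.0105,0],
    [0.0006,0.0105,0]
  ],
  "angular": [
    [0,0,-7],
    [0,0,-7],
    [0,0,-7],
    [0,0,-7],
    [0,0,-7],
    [0,0,-7],
    [0,0,-7],
    [0,0,-7],
    [0,0,-7],
    [0,0,-7],
    [0,0,-7],
    [0,0,-7]
  ],
  "hand": [0.9,0.9,0.9,0.9,0.9,0.9,0.9,0.9,0.9,0.9,0.9,0.9]
}}

```text
time: 28.13
ee_pos: [0.5197, -0.2023, 0.0141]
tool_rot: [-179.8, 0.0, 51.0]
ft_force: [-4.8, 1.1, 8.4]
finger_gap: 0.0217
```

```bash
python3 -c "
from h import *
st();bore()"
```

```text
t 28.13 p [ 0.5197 -0.2023  0.0141] rpy [-179.8    0.    51. ] F [-4.8  1.1  8.4] gap 0.0217 j [-28.4  32.5 102.6   0.   45.1  10.6]
bore est [ 0.5737 -0.1356] theta 54.3 M [ 0.17  0.71 -0.34]
```

>>> {"api": "play_rows", "payload": {
  "xyz": [
    [0.0006,0.0105,-0.0005],
    [0.0006,0.0105,0],
    [0.0006,0.0105,0],
    [0,0.002,0],
    [0.0005,-0.009,0],
    [0.0005,-0.009,0],
    [0.0005,-0.009,0],
    [0.0005,-0.009,0],
    [0.0005,-0.009,0],
    [0.0005,-0.009,0],
    [0.0005,-0.009,0],
    [0.0005,-0.009,0]
  ],
  "angular": [
    [0,0,-6.8],
    [0,0,-6.8],
    [0,0,-6.8],
    [0,0,0],
    [0,0,6],
    [0,0,6],
    [0,0,6],
    [0,0,6],
    [0,0,6],
    [0,0,6],
    [0,0,6],
    [0,0,6]
  ],
  "hand": [0.9,0.9,0.9,0.9,0.9,0.9,0.9,0.9,0.9,0.9,0.9,0.9]
}}

```text
time: 29.13
ee_pos: [0.4995, -0.1714, 0.0143]
tool_rot: [179.9, 0.0, 22.7]
ft_force: [-0.7, -5.5, -4.3]
finger_gap: 0.0218
```

```bash
python3 -c "
from h import *
st();bore()"
```

```text
t 29.13 p [ 0.4995 -0.1714  0.0143] rpy [179.9   0.   22.7] F [-0.7 -5.5 -4.3] gap 0.0218 j [-2.640e+01  3.080e+01  1.067e+02 -1.000e-01  4.240e+01  4.100e+01]
bore est [ 0.5787 -0.1383] theta 26.0 M [-0.98 -0.16  0.22]
```

>>> {"api": "play_rows", "payload": {
  "xyz": [
    [0.0005,-0.009,0],
    [0.0005,-0.009,0],
    [0.0005,-0.009,0],
    [0.0005,-0.009,0],
    [0.0005,-0.009,0],
    [0.0005,-0.009,0],
    [0.0005,-0.009,0],
    [0.0005,-0.009,0],
    [0.0005,-0.009,0],
    [0.0005,-0.009,0],
    [0,0,0]
  ],
  "angular": [
    [0,0,6],
    [0,0,6],
    [0,0,6],
    [0,0,6],
    [0,0,6],
    [0,0,6],
    [0,0,6],
    [0,0,6],
    [0,0,6],
    [0,0,5],
    [0,0,0]
  ],
  "hand": [0.9,0.9,0.9,0.9,0.9,0.9,0.9,0.9,0.9,0.9,0.9]
}}

```text
time: 30.05
ee_pos: [0.5102, -0.0866, 0.0143]
tool_rot: [179.8, -0.0, -36.4]
ft_force: [-4.4, -12.4, -0.8]
finger_gap: 0.0226
```

```bash
python3 - <<'E'
from h import *
st();bore()
t=robot.get_image('top')
for b in blobs(t,(170,130,90),(6,255,255),15,(230,160,280,210)): print(b)
s=robot.get_image('scene')
for b in blobs(s,(170,130,90),(6,255,255),15,(240,190,290,240)): print(b)
E
```

```text
t 30.05 p [ 0.5102 -0.0866  0.0143] rpy [179.8  -0.  -36.4] F [ -4.4 -12.4  -0.8] gap 0.0226 j [-17.2  30.3 108.   -0.3  41.8 109.4]
bore est [ 0.5793 -0.1375] theta -33.1 M [-2.2   0.77 -0.96]
([250.5, 182.0], [246, 173, 10, 19, 167])
([269.1, 215.0], [264, 205, 11, 21, 209])
```

>>> {"api": "play_rows", "payload": {
  "xyz": [
    [0.0006,0.0105,0],
    [0.0006,0.0105,0],
    [0.0006,0.0105,0],
    [0.0006,0.0105,0],
    [0.0006,0.0105,0],
    [0.0006,0.0105,0],
    [0.0006,0.0105,0],
    [0.0006,0.0105,0],
    [0.0006,0.0105,0],
    [0.0006,0.0105,0],
    [0.0006,0.0105,0],
    [0.0006,0.0105,0]
  ],
  "angular": [
    [0,0,-7],
    [0,0,-7],
    [0,0,-7],
    [0,0,-7],
    [0,0,-7],
    [0,0,-7],
    [0,0,-7],
    [0,0,-7],
    [0,0,-7],
    [0,0,-7],
    [0,0,-7],
    [0,0,-7]
  ],
  "hand": [0.9,0.9,0.9,0.9,0.9,0.9,0.9,0.9,0.9,0.9,0.9,0.9]
}}

```text
time: 31.15
ee_pos: [0.5202, -0.1996, 0.0142]
tool_rot: [-179.8, 0.1, 48.2]
ft_force: [-1.8, -2.1, -0.5]
finger_gap: 0.0216
```

>>> {"api": "play_rows", "payload": {
  "xyz": [
    [0.0006,0.0105,0],
    [0.0006,0.0105,0],
    [0.0006,0.0105,0],
    [0,0.001,0]
  ],
  "angular": [
    [0,0,-7],
    [0,0,-7],
    [0,0,-7],
    [0,0,0]
  ],
  "hand": [0.9,0.9,0.9,0.9]
}}

```text
time: 31.48
ee_pos: [0.5488, -0.2174, 0.0142]
tool_rot: [-179.8, 0.1, 69.3]
ft_force: [-6.3, -2.1, 5.5]
finger_gap: 0.0221
```

```bash
python3 -c "
from h import *
st();bore()"
```

```text
t 31.48 p [ 0.5488 -0.2174  0.0142] rpy [-1.798e+02  1.000e-01  6.930e+01] F [-6.3 -2.1  5.5] gap 0.0221 j [-28.3  34.3  98.3  -0.1  47.6  -7.5]
bore est [ 0.5792 -0.1371] theta 72.6 M [-0.46  0.91  1.05]
```

>>> {"api": "play_rows", "payload": {
  "xyz": [
    [0.0002,0.0045,0],
    [0.0005,-0.009,0],
    [0.0005,-0.009,0],
    [0.0005,-0.009,0],
    [0.0005,-0.009,0],
    [0.0005,-0.009,0],
    [0.0005,-0.009,0],
    [0.0005,-0.009,0],
    [0.0005,-0.009,0],
    [0.0005,-0.009,0]
  ],
  "angular": [
    [0,0,-3],
    [0,0,6],
    [0,0,6],
    [0,0,6],
    [0,0,6],
    [0,0,6],
    [0,0,6],
    [0,0,6],
    [0,0,6],
    [0,0,6]
  ],
  "hand": [0.9,0.9,0.9,0.9,0.9,0.9,0.9,0.9,0.9,0.9]
}}

```text
time: 32.32
ee_pos: [0.4968, -0.1642, 0.0142]
tool_rot: [179.9, 0.2, 17.6]
ft_force: [-6.8, -12.4, -2.1]
finger_gap: 0.0219
```

>>> {"api": "play_rows", "payload": {
  "xyz": [
    [0.0005,-0.009,0],
    [0.0005,-0.009,0],
    [0.0005,-0.009,0],
    [0.0005,-0.009,0],
    [0.0005,-0.009,0],
    [0.0005,-0.009,0],
    [0.0005,-0.009,0],
    [0.0005,-0.009,0],
    [0,0,0]
  ],
  "angular": [
    [0,0,6],
    [0,0,6],
    [0,0,6],
    [0,0,6],
    [0,0,6],
    [0,0,6],
    [0,0,6],
    [0,0,6],
    [0,0,0]
  ],
  "hand": [0.9,0.9,0.9,0.9,0.9,0.9,0.9,0.9,0.9]
}}

```text
time: 33.07
ee_pos: [0.505, -0.094, 0.0142]
tool_rot: [179.8, 0.1, -30.5]
ft_force: [-5.0, -11.9, 0.7]
finger_gap: 0.022
```

```bash
python3 - <<'E'
from h import *
st();bore()
t=robot.get_image('top')
for b in blobs(t,(170,130,90),(6,255,255),15,(230,160,280,210)): print(b)
s=robot.get_image('scene')
for b in blobs(s,(170,130,90),(6,255,255),15,(240,190,290,240)): print(b)
save(s,'s13',(180,150,330,250),5)
E
```

```text
t 33.07 p [ 0.505  -0.094   0.0142] rpy [ 1.798e+02  1.000e-01 -3.050e+01] F [ -5.  -11.9   0.7] gap 0.022 j [-18.1  30.2 108.4  -0.2  41.6 102.6]
bore est [ 0.5789 -0.1376] theta -27.2 M [-2.01  1.15 -1.02]
([249.0, 182.1], [245, 173, 9, 19, 167])
([270.7, 214.9], [266, 205, 11, 21, 203])
```

View pics/s13.png

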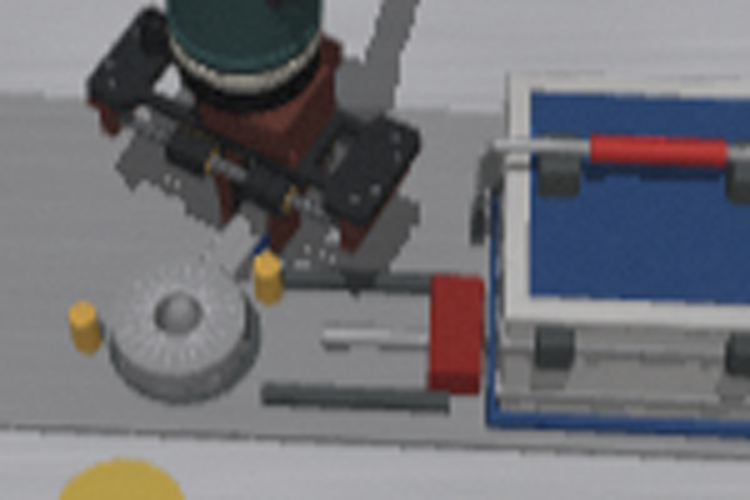

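>>> {"api": "play_rows", "payload": {
  "xyz": [
    [0.0005,-0.009,0],
    [0,0,0],
    [0.0006,0.0105,0],
    [0.0006,0.0105,0],
    [0.0006,0.0105,0],
    [0.0006,0.0105,0],
    [0.0006,0.0105,0],
    [0.0006,0.0105,0],
    [0.0006,0.0105,0],
    [0.0006,0.0105,0],
    [0.0006,0.0105,0],
    [0.0006,0.0105,0]
  ],
  "angular": [
    [0,0,6],
    [0,0,0],
    [0,0,-7],
    [0,0,-7],
    [0,0,-7],
    [0,0,-7],
    [0,0,-7],
    [0,0,-7],
    [0,0,-7],
    [0,0,-7],
    [0,0,-7],
    [0,0,-7]
  ],
  "hand": [0.9,0.9,0.9,0.9,0.9,0.9,0.9,0.9,0.9,0.9,0.9,0.9]
}}

```text
time: 34.17
ee_pos: [0.5063, -0.1832, 0.0142]
tool_rot: [-179.7, 0.1, 34.1]
ft_force: [-5.1, 1.7, 4.3]
finger_gap: 0.022
```

>>> {"api": "play_rows", "payload": {
  "xyz": [
    [0.0006,0.0105,0],
    [0.0006,0.0105,0],
    [0.0006,0.0105,0],
    [0.0006,0.0105,0],
    [0.0006,0.0105,0],
    [0,0.0005,0]
  ],
  "angular": [
    [0,0,-7],
    [0,0,-7],
    [0,0,-7],
    [0,0,-7],
    [0,0,-7],
    [0,0,0]
  ],
  "hand": [0.9,0.9,0.9,0.9,0.9,0.9]
}}

```text
time: 34.67
ee_pos: [0.5489, -0.2173, 0.0142]
tool_rot: [-179.8, 0.0, 69.2]
ft_force: [-6.1, -1.4, 6.1]
finger_gap: 0.0219
```

```bash
python3 -c "
from h import *
st();bore()"
```

```text
t 34.67 p [ 0.5489 -0.2173  0.0142] rpy [-179.8    0.    69.2] F [-6.1 -1.4  6.1] gap 0.0219 j [-28.2  34.3  98.3  -0.1  47.6  -7.4]
bore est [ 0.5794 -0.137 ] theta 72.5 M [-0.39  0.99  1.01]
```

Forward again, watching the torque.

>>> {"api": "play_rows", "payload": {
  "xyz": [
    [0.0005,-0.009,0],
    [0.0005,-0.009,0],
    [0.0005,-0.009,0],
    [0.0005,-0.009,0],
    [0.0005,-0.009,0],
    [0.0005,-0.009,0],
    [0.0005,-0.009,0],
    [0.0005,-0.009,0]
  ],
  "angular": [
    [0,0,6],
    [0,0,6],
    [0,0,6],
    [0,0,6],
    [0,0,6],
    [0,0,6],
    [0,0,6],
    [0,0,6]
  ],
  "hand": [0.9,0.9,0.9,0.9,0.9,0.9,0.9,0.9]
}}

```text
time: 35.33
ee_pos: [0.4984, -0.1687, 0.0142]
tool_rot: [179.9, 0.2, 20.6]
ft_force: [-6.9, -11.7, -1.5]
finger_gap: 0.0221
```

>>> {"api": "play_rows", "payload": {
  "xyz": [
    [0.0005,-0.009,0],
    [0.0005,-0.009,0],
    [0.0005,-0.009,0],
    [0,0,0]
  ],
  "angular": [
    [0,0,6],
    [0,0,6],
    [0,0,6],
    [0,0,0]
  ],
  "hand": [0.9,0.9,0.9,0.9]
}}

```text
time: 35.67
ee_pos: [0.4926, -0.1412, 0.0142]
tool_rot: [179.9, 0.2, 2.5]
ft_force: [-8.7, -12.2, 0.6]
finger_gap: 0.0217
```

```bash
python3 - <<'E'
from h import *
st();bore()
t=robot.get_image('top')
for b in blobs(t,(170,130,90),(6,255,255),15,(230,160,280,210)): print(b)
s=robot.get_image('scene')
for b in blobs(s,(170,130,90),(6,255,255),15,(240,190,290,240)): print(b)
E
```

```text
t 35.67 p [ 0.4926 -0.1412  0.0142] rpy [179.9   0.2   2.5] F [ -8.7 -12.2   0.6] gap 0.0217 j [-23.6  30.1 108.5  -0.2  41.5  64.1]
bore est [ 0.5784 -0.1375] theta 5.8 M [-1.96  1.33 -0.79]
([248.2, 182.3], [244, 173, 9, 19, 163])
([271.6, 215.1], [267, 205, 11, 21, 201])
```

>>> {"api": "play_rows", "payload": {
  "xyz": [
    [0.0005,-0.009,0],
    [0.0005,-0.009,0],
    [0.0005,-0.009,0],
    [0,0,0]
  ],
  "angular": [
    [0,0,6],
    [0,0,6],
    [0,0,6],
    [0,0,0]
  ],
  "hand": [0.9,0.9,0.9,0.9]
}}

```text
time: 36.1
ee_pos: [0.4949, -0.1176, 0.0144]
tool_rot: [179.5, 0.2, -15.3]
ft_force: [-13.8, -24.8, 3.3]
finger_gap: 0.0219
```

>>> {"api": "play_rows", "payload": {
  "xyz": [
    [0.0004,-0.0075,0],
    [0.0004,-0.0075,0],
    [0,0,0]
  ],
  "angular": [
    [0,0,5],
    [0,0,5],
    [0,0,0]
  ],
  "hand": [0.9,0.9,0.9]
}}

```text
time: 36.35
ee_pos: [0.4977, -0.1097, 0.0147]
tool_rot: [178.9, 0.2, -24.8]
ft_force: [-27.0, -59.5, 12.2]
finger_gap: 0.0227
```

```bash
python3 - <<'E'
from h import *
st();bore()
t=robot.get_image('top')
for b in blobs(t,(170,130,90),(6,255,255),15,(230,160,280,210)): print(b)
s=robot.get_image('scene')
for b in blobs(s,(170,130,90),(6,255,255),15,(240,190,290,240)): print(b)
save(s,'s14',(180,150,330,250),5)
E
```

```text
t 36.35 p [ 0.4977 -0.1097  0.0147] rpy [178.9   0.2 -24.8] F [-27.  -59.5  12.2] gap 0.0227 j [-19.4  30.  108.7  -1.6  41.6  96.6]
bore est [ 0.5756 -0.1457] theta -21.5 M [-10.09   4.68   0.53]
([248.1, 182.2], [244, 173, 9, 19, 165])
([272.0, 215.2], [267, 205, 11, 21, 200])
```

View pics/s14.png

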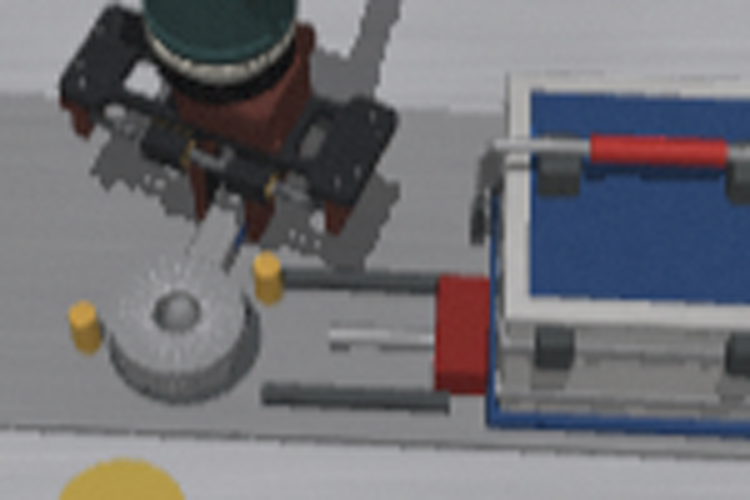

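>>> {"api": "play_rows", "payload": {
  "xyz": [
    [0.0004,0.0075,0],
    [0.0004,0.0075,0],
    [0,0.004,0],
    [0,0,0],
    [0,0,0]
  ],
  "angular": [
    [0,0,-5],
    [0,0,-5],
    [0,0,-2],
    [0,0,0],
    [0,0,0]
  ],
  "hand": [0.9,0.9,0.9,0.9,0.9]
}}

```text
time: 36.87
ee_pos: [0.4963, -0.1202, 0.0146]
tool_rot: [179.8, 0.0, -13.2]
ft_force: [-5.8, -11.8, 2.0]
finger_gap: 0.0217
```

```bash
python3 - <<'E'
from h import *
st();bore()
s=robot.get_image('scene')
for b in blobs(s,(170,130,90),(6,255,255),15,(240,190,290,240)): print(b)
E
```

```text
t 36.87 p [ 0.4963 -0.1202  0.0146] rpy [179.8   0.  -13.2] F [ -5.8 -11.8   2. ] gap 0.0217 j [-21.2  29.9 108.8  -0.3  41.2  82.2]
bore est [ 0.5798 -0.1398] theta -9.9 M [-2.49  1.11  0.1 ]
([272.0, 215.1], [267, 205, 11, 21, 203])
```

>>> {"api": "play_rows", "payload": {
  "xyz": [
    [0,0.005,0],
    [0,0.003,0],
    [0,0,0],
    [0,0,0]
  ],
  "angular": [
    [0,0,-2],
    [0,0,-2],
    [0,0,0],
    [0,0,0]
  ],
  "hand": [0.9,0.9,0.9,0.9]
}}

```text
time: 37.25
ee_pos: [0.4955, -0.1258, 0.0146]
tool_rot: [180.0, 0.0, -9.2]
ft_force: [-3.0, -0.1, 2.8]
finger_gap: 0.022
```

```bash
python3 - <<'E'
from h import *
st();bore()
E
```

```text
t 37.25 p [ 0.4955 -0.1258  0.0146] rpy [180.    0.   -9.2] F [-3.  -0.1  2.8] gap 0.022 j [-22.   30.  108.8  -0.   41.2  77.2]
bore est [ 0.5802 -0.1396] theta -5.9 M [-0.37  0.27  0.51]
```

>>> {"api": "play_rows", "payload": {
  "xyz": [
    [0,0,0],
    [0,0,0],
    [0,0,-0.005],
    [0,0,-0.01],
    [0,0,-0.01],
    [0,0,-0.01],
    [0,0,-0.01],
    [0,0,-0.015],
    [0,0,-0.02],
    [0,0,0]
  ],
  "angular": [
    [0,0,0],
    [0,0,0],
    [0,0,0],
    [0,0,0],
    [0,0,0],
    [0,0,0],
    [0,0,0],
    [0,0,0],
    [0,0,0],
    [0,0,0]
  ],
  "hand": [0.9,0.9,0.9,0.9,0.9,0.9,0.9,0.9,0.9,0.9],
  "squeeze": 55
}}

```text
time: 38.08
ee_pos: [0.4982, -0.1265, 0.0984]
tool_rot: [179.9, -0.4, -9.1]
ft_force: [0.9, -0.7, -3.2]
finger_gap: 0.0215
```

```bash
python3 - <<'E'
from h import *
st();bore()
s=robot.get_image('scene');save(s,'s15',(70,110,330,260),3)
t=robot.get_image('top');save(t,'t15',(180,130,430,270),3)
for b in blobs(s,(170,130,90),(6,255,255),15,(240,190,290,240)): print(b)
E
```

```text
t 38.08 p [ 0.4982 -0.1265  0.0984] rpy [179.9  -0.4  -9.1] F [ 0.9 -0.7 -3.2] gap 0.0215 j [-22.   22.2 105.2   0.   52.2  77.1]
bore est [ 0.5829 -0.14  ] theta -5.8 M [ 0.05 -0.02 -0.04]
([272.0, 215.2], [267, 205, 11, 21, 200])
```

View pics/s15.png

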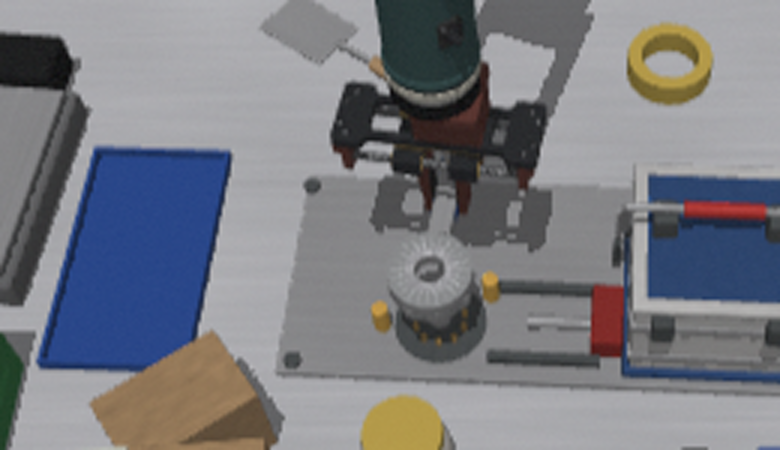

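View pics/t15.png

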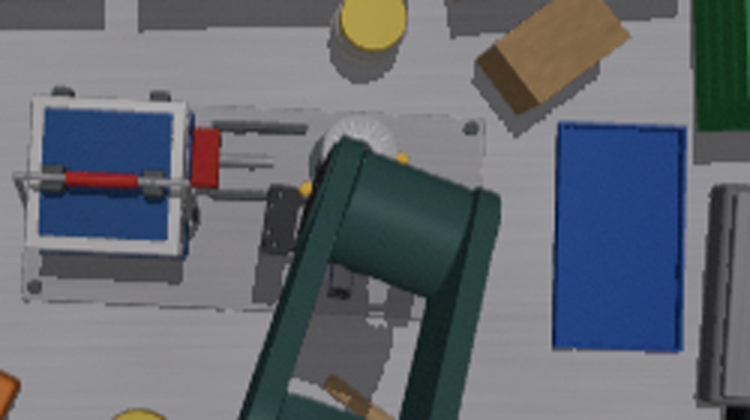

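```bash
python3 - <<'E'
from h import *
def b(u,v): return 70+u/3-.3,110+v/3-.3
for p in [(95,148),(232,150),(40,367)]: print('tray s',onz('scene',*b(*p),.014))
for z in (.05,.1,.15): print('graybox',onz('top',180+707/3,130+185/3,z), onz('scene',*b(85,95),z))
go((.466,-.43,.11),(.466,-.43,.03),yaw=-2.5)
E
```

```text
tray s [ 0.37023568 -0.49875304  0.014     ]
tray s [ 0.37465271 -0.35739845  0.014     ]
tray s [ 0.6224224 -0.5072323  0.014    ]
graybox [ 0.54470921 -0.52108695  0.05      ] [ 0.3294735  -0.50562109  0.05      ]
graybox [ 0.54174256 -0.50098107  0.1       ] [ 0.36958695 -0.48416598  0.1       ]
graybox [ 0.5387759  -0.48087519  0.15      ] [ 0.40970041 -0.46271087  0.15      ]
turn az total -6.6
-> [ 0.466 -0.43   0.11 ] tool d [-0.0173  0.3051 -0.0144] rows 8 each [-0.0022  0.0381 -0.0018]
-> [ 0.466 -0.43   0.03 ] tool d [ 0.   -0.    0.08] rows 2 each [ 0.   -0.    0.04]
```

```bash
python3 - <<'E'
from h import *
s=cv2.imread('pics/scene0.png')[:,:,::-1];t=cv2.imread('pics/top0.png')[:,:,::-1]
save(s,'gs',(0,110,160,240),5);save(t,'gt',(350,150,500,300),4)
E
```

```text
(no output)
```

View pics/gs.png

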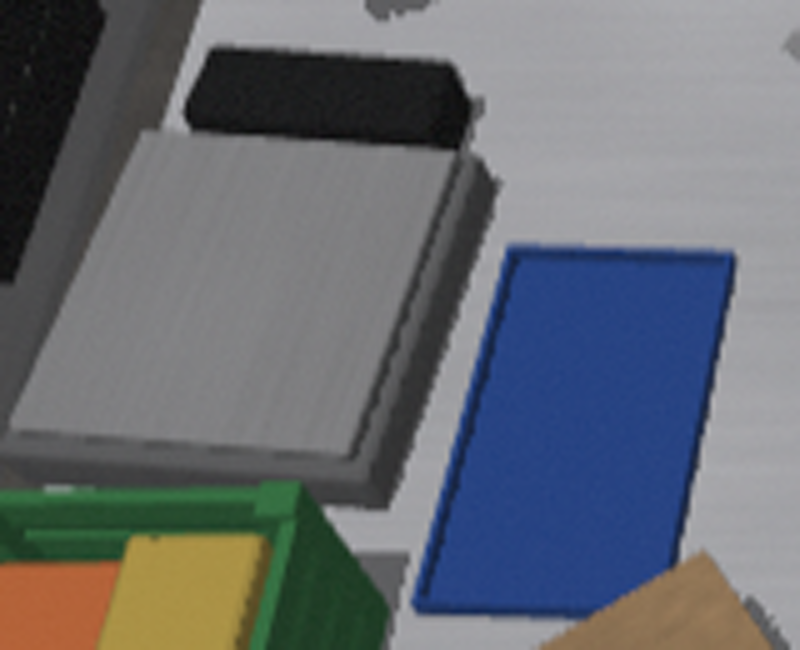

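View pics/gt.png

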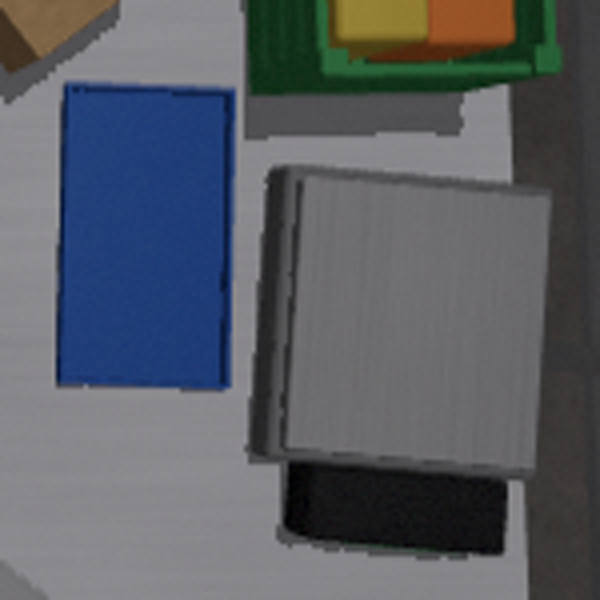

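```bash
python3 - <<'E'
from h import *
print(tri(92.2,139.8,421,261.8),tri(70.2,201.4,425.5,195.5))
for z in (0.02,.04,.06): print(onz('top',412.3,264.8,z),onz('top',417.3,192.3,z),onz('scene',78,211,z),onz('scene',99,146,z))
E
```

```text
(array([ 0.3191729 , -0.52970618,  0.04610697]), np.float64(0.006080780400254674)) (array([ 0.53266455, -0.55757364,  0.03224073]), np.float64(0.004456320679460034))
[ 0.30668991 -0.51492074  0.02      ] [ 0.54433129 -0.53847898  0.02      ] [ 0.55797646 -0.53194863  0.02      ] [ 0.32393102 -0.5122696   0.02      ]
[ 0.30917748 -0.50715771  0.04      ] [ 0.54317769 -0.53035498  0.04      ] [ 0.56956452 -0.52312914  0.04      ] [ 0.33964946 -0.50379741  0.04      ]
[ 0.31166505 -0.49939467  0.06      ] [ 0.5420241  -0.52223099  0.06      ] [ 0.58115259 -0.51430965  0.06      ] [ 0.35536791 -0.49532521  0.06      ]
```

>>> {"api": "play_rows", "payload": {
  "xyz": [
    [0,0,-0.01],
    [0,0,0],
    [-0.002,0.038,0],
    [-0.002,0.038,0],
    [-0.002,0.038,0],
    [-0.002,0.038,0],
    [-0.002,0.038,0],
    [-0.002,0.038,0],
    [-0.002,0.038,0],
    [-0.002,0.038,0],
    [0,0,0],
    [0,0,0]
  ],
  "angular": [
    [0,0,-3.3],
    [0,0,-3.3],
    [0,0,0],
    [0,0,0],
    [0,0,0],
    [0,0,0],
    [0,0,0],
    [0,0,0],
    [0,0,0],
    [0,0,0],
    [0,0,0],
    [0,0,0]
  ],
  "hand": [0.9,0.9,0.9,0.9,0.9,0.9,0.9,0.9,0.9,0.9,0.9,0.9]
}}

```text
time: 39.18
ee_pos: [0.4656, -0.4306, 0.103]
tool_rot: [-180.0, 0.0, -2.7]
ft_force: [-0.7, 0.3, -4.7]
finger_gap: 0.0211
```

```bash
python3 - <<'E'
from h import *
st();go((.466,-.43,.03),yaw=-2.5)
s=robot.get_image('scene');save(s,'s16',(40,90,240,240),4)
E
```

```text
t 39.18 p [ 0.4656 -0.4306  0.103 ] rpy [-180.     0.    -2.7] F [-0.7  0.3 -4.7] gap 0.0211 j [-49.   30.2  89.1   0.   60.7  43.7]
turn az total -0.18
-> [ 0.466 -0.43   0.03 ] tool d [ 0.0003 -0.0006  0.073 ] rows 2 each [ 0.0002 -0.0003  0.0365]
```

View pics/s16.png

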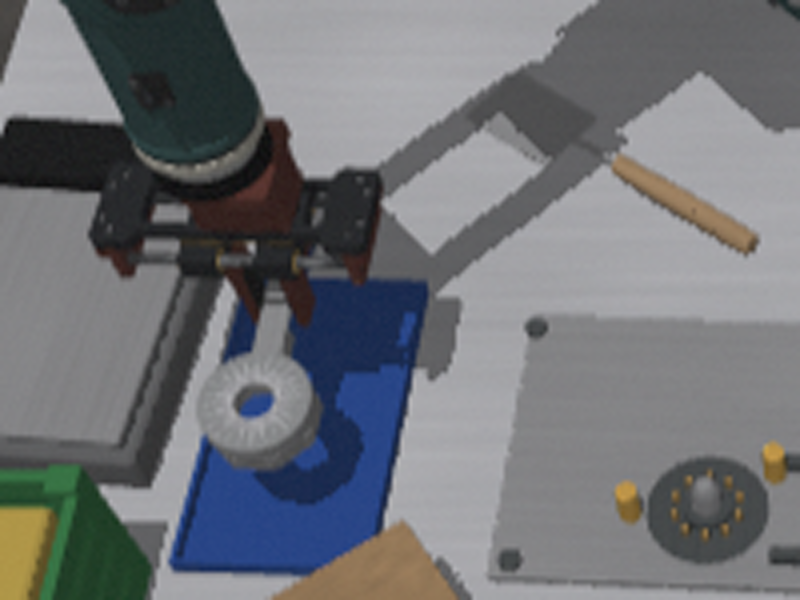

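>>> {"api": "play_rows", "payload": {
  "xyz": [
    [0,0,0.025],
    [0,0,0.025],
    [0,0,0.02],
    [0,0,0.012],
    [0,0,0.006],
    [0,0,0],
    [0,0,0]
  ],
  "angular": [
    [0,0,0],
    [0,0,0],
    [0,0,0],
    [0,0,0],
    [0,0,0],
    [0,0,0],
    [0,0,0]
  ],
  "hand": [0.9,0.9,0.9,0.9,0.9,0.9,0.9]
}}

```text
time: 39.82
ee_pos: [0.467, -0.4285, 0.0169]
tool_rot: [180.0, -0.0, -2.5]
ft_force: [-0.5, -0.5, -3.1]
finger_gap: 0.0218
```

>>> {"api": "play_rows", "payload": {
  "xyz": [
    [0,0,0.003],
    [0,0,0.002],
    [0,0,0.001],
    [0,0,0],
    [0,0,0]
  ],
  "angular": [
    [0,0,0],
    [0,0,0],
    [0,0,0],
    [0,0,0],
    [0,0,0]
  ],
  "hand": [0.9,0.9,0.9,0.9,0.9]
}}

```text
time: 40.23
ee_pos: [0.4672, -0.4296, 0.0115]
tool_rot: [179.9, -0.1, -2.5]
ft_force: [-0.4, -0.1, 2.7]
finger_gap: 0.0215
```

>>> {"api": "play_rows", "payload": {
  "xyz": [
    [0,0,0],
    [0,0,0],
    [0,0,0],
    [0,0,0],
    [0,0,-0.02],
    [0,0,-0.04],
    [0,0,-0.04],
    [0,0,-0.04],
    [-0.03,0,-0.04],
    [-0.035,0,0],
    [-0.035,0,0],
    [0,0,0]
  ],
  "angular": [
    [0,0,0],
    [0,0,0],
    [0,0,0],
    [0,0,0],
    [0,0,0],
    [0,0,0],
    [0,0,0],
    [0,0,0],
    [0,0,0],
    [0,0,0],
    [0,0,0],
    [0,0,0]
  ],
  "hand": [0.5,0.5,0.5,0.5,0.5,0.5,0.5,0.5,0.5,0.5,0.5,0.5]
}}

```text
time: 41.23
ee_pos: [0.3665, -0.4231, 0.1843]
tool_rot: [-179.9, 0.2, -2.6]
ft_force: [-0.6, 0.8, -0.6]
finger_gap: 0.0437
```

```bash
python3 - <<'E'
from h import *
st()
s=robot.get_image('scene');save(s,'s17',(60,110,440,260),2.1)
t=robot.get_image('top');save(t,'t17',(100,130,430,270),2.4)
E
```

```text
t 41.23 p [ 0.3665 -0.4231  0.1843] rpy [-179.9    0.2   -2.6] F [-0.6  0.8 -0.6] gap 0.0437 j [-56.1  19.6  94.1  -0.1  66.5  36.5]
```

View pics/s17.png

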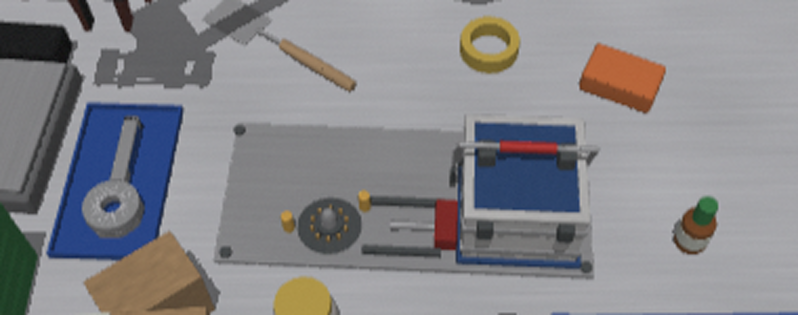

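View pics/t17.png

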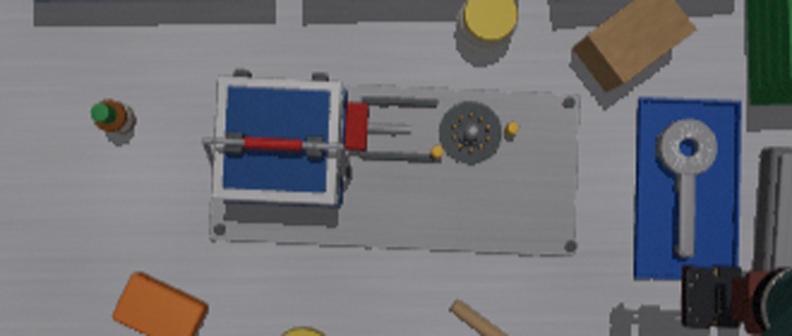

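The wrench lies flat in the blue tray at about (113,206) in the scene view. The jaw touches the foot at (447,223), and the lid is shut with the bail on its lugs.

```bash
python3 - <<'E'
from h import *
print(robot.finish_job())
E
```

```text
the job is handed in; nothing more can be done
None
```

The job was done in the order asked and handed in at about 41 s of the 210 s; the hand-in gave no verdict.

- **Bottles:** I found three red-capped bottles and stood all three upright in the white canister. The green-capped bottle and the other stock were left alone. I saw the third bottle only partly behind the open lid, so its standing rests on its cap top showing in place.
- **Lid and bail:** The lid is shut, and the last pictures show the bail bar resting on both lugs. Its measured travel was about 112 mm, which puts it at the 1.55 rad stop. It was pushed with up to about 27 N while going over.
- **Jaw:** Four wrench strokes wound the jaw in until the collar stalled at about 66 N on the wrist. The jaw stopped moving and sits against the foot in the pictures, with the wrench still on the collar at that moment.
- **Wrench:** I eased the load, lifted it off level, and laid it flat in the blue tray. The last pictures show it wholly inside the walls, with the gripper clear.

No check failed. The two cameras disagreed by about 3 mm in position, which did not affect any grasp or placing.

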